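# Lay the small loudspeaker on its back in the assembly bed

### The job

Put the yellow screwdriver that lies on the assembly bed into the red tray and let go of it. Then, keeping the small loudspeaker upright, slide it squarely up against the aluminium front edge of the bed, centred between the bed's two side rails, and push it near its top so that it tips over that edge and lies on its back between the rails, grille up. Finally slide it fully home against the red-faced stop at the far end of the bed, take the gripper away, and do not shift or knock over anything else.

Things in the scene. Friction and masses are not known exactly. Their poses are not given: they have to be found in the camera images.
- speaker: small loudspeaker in a dark wooden box, 90 mm deep (its x), 94 wide (y), 150 tall (z), 0.4 to 0.8 kg, too wide to grip. Origin: centre of its underside; z points out of its top; -x is the black grille with round cones, +x the plain back. Starts upright on the bench before the bed, back towards the bed, skewed and off to one side. Pushed in its lower 45 mm it slides; pushed high it tips
- speaker_top (a point): centre of the speaker's top face, 150 mm along its z from speaker; once home this face touches the stop. Stood against the bed's edge, the speaker must be leaned about 40 degrees before it falls by itself onto the bed, where it comes to lie with its underside still some 20 to 50 mm out over the edge, to be pushed home
- bed: fixed assembly bed. Origin: on the bench under the middle of its front edge; x runs into the bed, away from the speaker, z up. Felt surface 15 mm high from x = 0 to 185 mm; its front edge x = 0 is a 15 mm high, 150 mm wide aluminium strip flush with the felt. Two wooden side rails, x = 12 to 185 mm, inner faces at y = +-62 mm, outer +-75, tops 27 mm above the bench
- bed_edge (a point): middle of the top of the bed's front edge (15 mm above bed, same axes). The end stop, a fixed wooden bar with a red face towards this edge, has that face 185 mm from here along the bed's x; it is 150 mm wide, 15 mm thick, its top 40 mm above the felt
- screwdriver: screwdriver 150 mm long, lying along its x, 80 g. Origin: under its middle, level with the surface it lies on; x points to the blade. Yellow handle 26 mm in diameter from x = -75 to 0 mm, its axis 13 mm above the origin; thin steel shaft from x = 0 to 75 mm. It starts on the bed's felt between the rails
- screwdriver_grip (a point): point on the axis of the screwdriver's handle, 30 mm behind its middle (x = -30 mm), 13 mm above the surface it lies on: a good place to grip across
- tray: fixed red open tray, 230 mm (its x) by 120 mm (its y), walls 4 mm thick and 30 mm high, floor about 4 mm thick. Origin: centre of its underside on the bench. It stands to the left or the right of the bed
- organiser: fixed closed grey organiser box, 220 mm (x) by 115 mm (y) by 37 mm high, on the other side of the bed from the tray. Origin: centre of its underside. An obstacle
- glue: standing yellow glue bottle, 56 mm in diameter, 150 mm tall, beside one of the bed's rails; origin: centre of its underside. Leave alone
- jar: standing glass jar with a steel lid, 60 mm in diameter, 75 mm tall, beside the other rail; origin: centre of its underside. Leave alone
- mug: standing blue mug, 76 mm in diameter, 85 mm tall, handle at its +y; origin: centre of its underside. Leave alone
- driver: loose speaker driver, a dark steel cone unit 92 mm in diameter, 55 mm tall, magnet down; origin: centre of its underside. Leave alone
- wrench: steel spanner lying flat on the bench, 140 mm long along its x, 8 mm thick; origin: under its middle. Leave alone
- tape: roll of blue tape lying flat, 80 mm in diameter, 22 mm tall; origin: centre of its underside. Leave alone
Mind the look-alikes: they are no part of the job. Leave any white look-alike of the screwdriver alone.

How it is judged:
On the way, in this order (a step that is already met when the one before it is completed fails the run):
1. the screwdriver lies released in the red tray (x of screwdriver in the frame of tray between -0.1 and 0.1 m and y of screwdriver in the frame of tray between -0.06 and 0.06 m and height (world z) of screwdriver below 0.035 m and contact force between screwdriver and the fingers below 0.05 N and linear speed of screwdriver below 0.02 m/s and angular speed of screwdriver below 0.2 rad/s), for 0.2 s.
2. the speaker stands upright, square (within 0.12 rad) and within 10 mm of the bed's front edge, its middle within 15 mm of the bed's middle line (angle between speaker's own z axis and vertical below 0.1 rad and angle between the y axis of speaker and the y axis of bed, either way round below 0.12 rad and x of speaker in the frame of bed between -0.055 and -0.04 m and y of speaker in the frame of bed between -0.015 and 0.015 m), for 0.1 s.
3. the speaker has been tipped over the edge and lies on its back, grille up, on the felt between the rails (angle between speaker's own x axis and vertical above 3.05 rad and angle between the z axis of speaker and the x axis of bed, either way round below 0.25 rad and z of speaker in the frame of bed between 0.05 and 0.068 m), for 0.2 s.
At the end, for the whole second after the job is handed in: The screwdriver lies at rest in the red tray. The speaker lies at rest flat on its back (grille up) on the felt between the rails, along the bed within 0.08 rad, its top face against the stop (gap under 6 mm) (all of step 3 and x of screwdriver in the frame of tray between -0.1 and 0.1 m and y of screwdriver in the frame of tray between -0.06 and 0.06 m and height (world z) of screwdriver below 0.035 m and angle between the z axis of speaker and the x axis of bed, either way round below 0.08 rad and x of speaker_top in the frame of bed_edge between 0.179 and 0.189 m and y of speaker_top in the frame of bed_edge between -0.018 and 0.018 m and linear speed of each of speaker, screwdriver below 0.02 m/s and angular speed of each of speaker, screwdriver below 0.2 rad/s); the robot touches nothing.
It fails at once if the glue bottle, jar or mug is shoved more than 20 mm or knocked over (distance of any of glue, jar, mug from where it was at the start of the episode above 0.02 m or angle between any of glue, jar, mug's own z axis and vertical above 0.5 rad).
It fails at once if the loose driver, spanner or tape roll is shoved more than 20 mm (distance of any of driver, wrench, tape from where it was at the start of the episode above 0.02 m).
It also fails if it takes over 72 s, if anything falls off the work surface, if the arm or the gripper's body presses on something with over 40 N, if the wrist force passes 120 N, or if a joint passes its speed limit or range.

### The arm

A 6-joint arm with a two-finger parallel gripper is mounted at the origin on the work surface. World frame = base frame: x ahead of the robot, y to its left, z up, the work surface at z = 0. Lengths are in m, angles in rad, forces in N, time in s.
With the tool pointing down it reaches from about 0.35 to 0.85 m from the base axis. Payload 8.1 kg.
Tool frame: the origin (TCP) lies at the very end of the fingers, on their centre line; the grasp point (between the pads) lies robot.grip_point_offset behind it (robot.grip_point_offset is the distance from the TCP to the grasp point, in m); z points along the fingers, y is the line along which they close (so a half turn about z gives the same grasp; the last joint's range is limited). The gripper opens to 93 mm and grips with 3 to 60 N. Pads are 15 mm wide; open, the fingers measure 128 mm over their backs; the gripper's body (75 mm by 188 mm) begins 65 mm behind the grasp point.
Start: joints at [-1.397, 0.13, 1.488, -0, 1.523, -0.085], TCP at [0.154, -0.58, 0.219] pointing down, gripper open.
Joint ranges: [-2.96, 2.96], [-0.89, 2.26], [0.02, 2.5], [-1.34, 4.48], [0, 2.73], [-2.66, 2.66]. Speed limits (rad/s): [2.39, 2.39, 2.79, 3.14, 3.14, 3.14].

### API

Orientations are given as a rotation vector (axis times angle).
In Python, from plant import robot, eyes gives the robot as it stands. The module is installed in compiled form; this text tells all that it offers.
- The arm moves only by the tool apply_moves, never from a script. Its argument "steps" is one flat list of numbers, 7 for each row, row after row: the shift along the tool's x, y, z in units of 30 mm (1.0 is 30 mm), then the turn, a rotation vector about the tool's x, y, z in units of 6 degrees (1.0 is 6 degrees), then the opening in per cent of the stroke, from 0 (shut) to 100 (fully open). In form: [dx, dy, dz, ax, ay, az, fingers, dx, dy, dz, ax, ay, az, fingers, ...]. A call has 1 to 12 rows; each row shifts and turns the commanded pose from where the row before left it, along the tool's axes as they then stand; what a row does not reach is not made up. A row lasts 1/12 s, in which the tool goes at most 41.7 mm and 7.16 degrees, less where a joint would pass 70% of its speed; a pose out of reach is approached as far as the arm can. A call is refused whole if a number of a shift passes 1 or a number of a turn 1, either way. A call with a gripper value outside its range is refused whole. The fingers move at their own pace and stop on an object; "grip_force" is the grip in N (left out, the last holds). Time passes only in rows, so rows that do not move let the fingers close. It gives the time, the measured TCP pose, the force, the opening and the grip force at its end, in the units of the state.
- robot.read_state(): the state, without advancing time (a new reading comes with each control period).
- eyes.read_camera(name): name is "scene" or "side" or "wrist"; returns the picture (384x512x3 uint8, red, green, blue); there is no depth.
- eyes.calibration(name): a dict with "K" (3x3 intrinsics, pixels), "k1" (the pictures are not rectified: a ray, as slopes to the right and down, at radius r is drawn at 1 + k1 r^2 times it, then the intrinsics apply), "R" (3x3) and "t" (3): a world point X has camera coordinates R X + t. Camera axes: x right, y down, z forward; pixel columns grow to the right and rows downward; lengths in m; the calibration is good to about 2 mm. A picture is of the moment at which its call begins: read the wrist's pose just before it. calibration takes no time and is no camera call; for the wrist camera it gives the pose at the moment of the call.
- robot.close_job(): hands the job in; it is judged then, once.
Trained networks look in the newest picture that a camera, given by its name, has taken for a name from the list of things; names that differ only in an ending like _2 or _b are one class to them, and where a whole thing is asked for, a point or a joint stands for the part that bears it (a point fixed in the world has none). Each returns a list of dicts, best first, with "conf" (0 to 1); they miss things now and then, are a little off and sometimes report something else, mostly with a low value. They report only what shows in the picture. A call takes as long as a camera call. They do not tell look-alikes from the thing itself.
- eyes.search_frame(camera, thing): "rect" ([left, top, width, height] in pixels, round what is visible of it).
- eyes.place_of(camera, thing): "xy" ([column, row] in pixels: a listed point, or the origin of a listed thing).
The state is a dict: "t": time; "q": joint angles; "dq": joint speeds; "joint_torque": joint torques, N m; "tool_pos": TCP position; "orientation": TCP orientation; "force": force on the tool from outside, world axes, zero at the start; "wrist_torque": the same for the moment, N m; "opening": finger opening in m; "gripper_force": force on a finger pad.
Only numpy, scipy, OpenCV 4.12 (cv2) and the standard library are available. Lean on these libraries where they do the work, as an engineer would, in place of code of your own. Each camera call takes 0.05 s, during which the arm holds its last target. There are 200 camera calls.

## Working session

There is one attempt and no reset: what is moved stays moved. The work goes in short steps, Python scripts to look and compute and a tool call to move; the robot and the scene stay as the last step left them, time stands still between calls to the robot, and variables do not carry over. Pictures are saved under pics/ and viewed, at most 10 in all, crops included, and the job is handed in when it is done.

Besides the shell and the picture viewer there is one more tool, called after "Request:" by a JSON object that holds its "name" and its "arguments", one argument or row to a line. apply_moves: Moves the arm, as the interface text tells. Its arguments: {"type":"object","properties":{"steps":{"type":"array"},"grip_force":{"type":"number"}},"required":["steps"]}

```bash
mkdir -p pics; cat > h.py <<'E'
import numpy as np, cv2
from plant import robot, eyes
from scipy.spatial.transform import Rotation as Ro
def snap(n,f):
    im=eyes.read_camera(n); cv2.imwrite('pics/'+f,im[:,:,::-1]); return im
def ray(c,uv):
    K=np.array(c['K']);k=c['k1'];R=np.array(c['R']);t=np.array(c['t'])
    d=np.array([(uv[0]-K[0,2])/K[0,0],(uv[1]-K[1,2])/K[1,1]]);p=d.copy()
    for _ in range(20): p=d/(1+k*(p@p))
    return -R.T@t, R.T@np.array([p[0],p[1],1])
def onz(c,uv,z):
    o,d=ray(c,uv); return o+d*(z-o[2])/d[2]
def proj(c,X):
    K=np.array(c['K']);p=np.array(c['R'])@np.array(X)+np.array(c['t']);s=p[:2]/p[2]
    s=s*(1+c['k1']*(s@s)); return np.array([K[0,0]*s[0]+K[0,2],K[1,1]*s[1]+K[1,2]])
def tri(c1,u1,c2,u2):
    o1,d1=ray(c1,u1);o2,d2=ray(c2,u2)
    s=np.linalg.lstsq(np.c_[d1,-d2],o2-o1,rcond=None)[0]
    a,b=o1+s[0]*d1,o2+s[1]*d2
    return (a+b)/2,np.linalg.norm(a-b)
E
cat > a.py <<'E'
from h import *
np.set_printoptions(precision=3,suppress=True)
s=robot.read_state();print(s,robot.grip_point_offset)
ims=[snap('scene','s1.png'),snap('side','d1.png')]
cv2.imwrite('pics/both.png',cv2.resize(np.hstack(ims)[:,:,::-1],(800,300)))
cs={n:eyes.calibration(n) for n in('scene','side')}
for n in cs: print(n, -np.array(cs[n]['R']).T@cs[n]['t'])
H=dict(speaker=0,speaker_top=.15,bed=0,bed_edge=.015,screwdriver=.015,screwdriver_grip=.028,tray=0,organiser=0,glue=0,jar=0,mug=0,driver=0,wrench=0,tape=0)
for th in H:
  for n in cs:
    for r in eyes.place_of(n,th)[:3]:
      if r['conf']>.2: print(th,n,round(r['conf'],2),np.round(r['xy'],1),onz(cs[n],r['xy'],H[th]))
E
python3 a.py
```

```text
{'t': 0.0, 'q': array([-1.397,  0.131,  1.489, -0.   ,  1.523, -0.085]), 'dq': array([ 0.001, -0.   , -0.001, -0.   ,  0.001,  0.   ]), 'joint_torque': array([  0.002, -55.984, -49.175,   0.077,   0.036,  -0.   ]), 'tool_pos': array([ 0.153, -0.579,  0.218]), 'orientation': array([-3.113, -0.405,  0.   ]), 'force': array([ 0.236, -0.24 ,  1.506]), 'wrist_torque': array([ 0.001,  0.004, -0.013]), 'gripper_force': 0.0, 'opening': 0.09306064356156496} 0.0188
scene [ 1.086 -0.176  0.987]
side [0.422 0.848 0.66 ]
speaker scene 0.74 [252.1 204.2] [0.537 0.011 0.   ]
speaker side 0.58 [261.8 226.2] [0.542 0.003 0.   ]
speaker_top scene 0.66 [255.7 176.5] [0.548 0.018 0.15 ]
speaker_top side 0.84 [256.  180.9] [0.556 0.021 0.15 ]
bed scene 0.75 [256.9 236.9] [ 0.638 -0.011  0.   ]
bed side 0.73 [219.8 220.8] [ 0.658 -0.     0.   ]
bed_edge scene 0.7 [255.  240.4] [ 0.653 -0.021  0.015]
bed_edge scene 0.67 [148.5 176. ] [ 0.352 -0.247  0.015]
bed_edge side 0.62 [223.4 212.3] [ 0.652 -0.02   0.015]
screwdriver scene 0.87 [277.8 263.2] [0.733 0.012 0.015]
screwdriver scene 0.71 [188.7 236.1] [ 
[... 785 characters left out ...]
280.4 164.5] [ 0.532 -0.341  0.   ]
glue scene 0.71 [226.6 289.8] [ 0.751 -0.133  0.   ]
glue side 0.9 [201.6 193.8] [ 0.743 -0.121  0.   ]
jar scene 0.68 [321.4 236.2] [0.695 0.154 0.   ]
jar side 0.86 [188.4 254.9] [0.7   0.147 0.   ]
mug scene 0.55 [385.5 228. ] [0.734 0.332 0.   ]
mug side 0.63 [145.8 313.2] [0.734 0.337 0.   ]
driver scene 0.7 [143.2 299.9] [ 0.707 -0.338  0.   ]
wrench scene 0.76 [151.9 177.3] [ 0.349 -0.239  0.   ]
wrench scene 0.59 [277.3 250.4] [0.694 0.027 0.   ]
wrench side 0.6 [336.2 183. ] [ 0.346 -0.255  0.   ]
wrench side 0.26 [279.2 163.4] [ 0.537 -0.348  0.   ]
tape scene 0.55 [305.4 130.1] [0.335 0.265 0.   ]
tape side 0.87 [339.1 312. ] [0.338 0.265 0.   ]
```

View pics/s1.png

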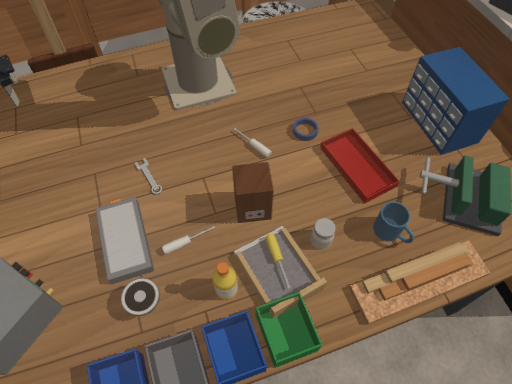

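View pics/d1.png

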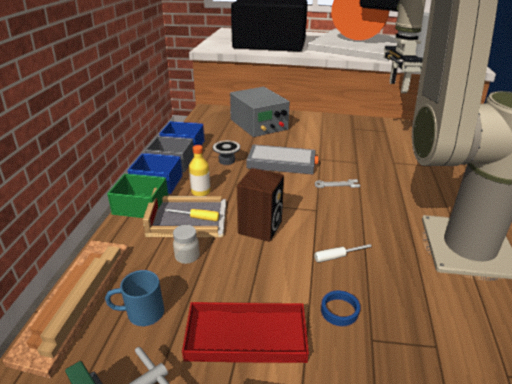

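Scene picture: the yellow screwdriver lies on the bed at about (277,258). White look-alikes are at (188,240) and (253,143), on the bench and not yellow. The speaker is at (253,193), the red tray at (358,165), the glue at (226,280) and the jar at (323,234). I'll confirm in an enlarged crop.

```bash
python3 - <<'E'
from h import *
im=cv2.imread('pics/s1.png')
a=im[200:312,225:337]
b=cv2.imread('pics/d1.png')[160:245,135:300]
cv2.imwrite('pics/c1.png',cv2.resize(a,(600,600),interpolation=cv2.INTER_CUBIC))
cv2.imwrite('pics/c2.png',cv2.resize(b,(800,412),interpolation=cv2.INTER_CUBIC))
E
```

```text
(no output)
```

View pics/c1.png

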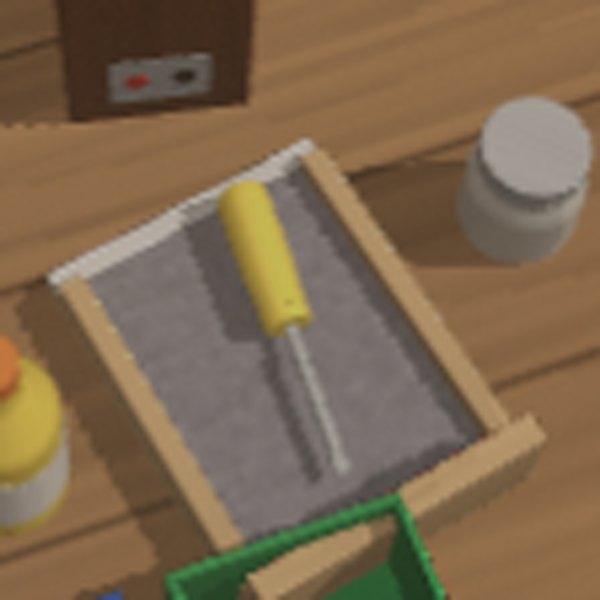

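The crop shows the yellow-handled screwdriver on the felt, handle end at crop (240,190) = scene (269.8,235.5) and blade tip at (342,470) = (288.8,287.7), so it is the one meant. The aluminium edge ends are at scene (234.3,251.9) and (283.2,227.1).

```bash
python3 - <<'E'
from h import *
np.set_printoptions(precision=4,suppress=True)
c=eyes.calibration('scene')
f=lambda u,v,z:onz(c,(225+u/5.357-.4,200+v/5.357-.4),z)
L,R=f(50,280,.015),f(313,143,.015);print('edge',L,R,(L+R)/2,np.linalg.norm(R-L))
d=R-L;print('yaw',np.arctan2(d[1],d[0])-np.pi/2)
# rails inner top at front/back
for n,a,b in(('R',(318,150),(510,425)),('L',(65,285),(215,550))):
  p,q=f(*a,.027),f(*b,.027);print(n,p,q,np.arctan2(*(q-p)[1::-1]))
h0,h1,t=f(238,184,.028),f(292,330,.028),f(342,470,.028)
print('sd',h0,h1,t,np.arctan2(*(t-h0)[1::-1]))
# speaker: base back corners on bench
for p in((72,122),(246,104)): print('spk back base',f(*p,0.0))
s=eyes.calibration('side')
t1,e=tri(c,(255.7,176.5),s,(256,180.9));print('top tri',t1,e)
t1,e=tri(c,(252.1,204.2),s,(261.8,226.2));print('base tri',t1,e)
E
```

```text
edge [ 0.6653 -0.0842  0.015 ] [0.639  0.0641 0.015 ] [ 0.6522 -0.0101  0.015 ] 0.15066320165541505
yaw 0.17562777495103332
R [0.649 0.062 0.027] [0.8122 0.0926 0.027 ] 0.18518839067125545
L [ 0.6754 -0.0794  0.027 ] [ 0.8209 -0.0567  0.027 ] 0.1547554341517734
sd [0.6535 0.0177 0.028 ] [0.7341 0.0145 0.028 ] [0.8059 0.0109 0.028 ] -0.04456884147553767
spk back base [ 0.5788 -0.0446  0.    ]
spk back base [0.5993 0.0436 0.    ]
top tri [0.5528 0.0193 0.1516] 0.007808730391340723
base tri [0.5408 0.0104 0.0059] 0.0007196742692707856
```

View pics/c2.png

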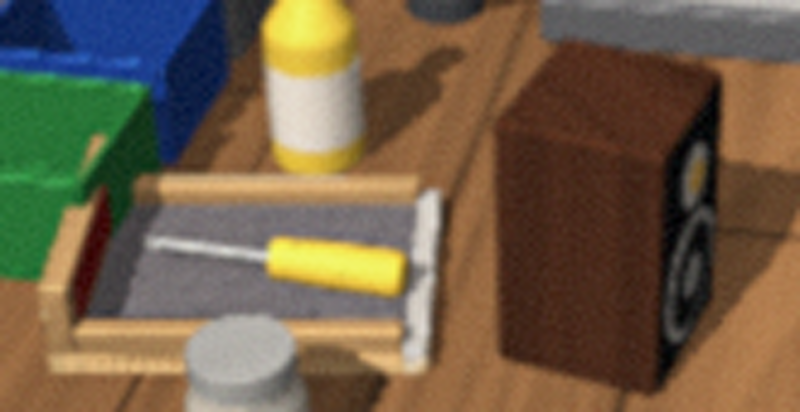

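The side crop confirms this: yellow screwdriver on the felt, red face of the stop at crop (95,250), speaker grille facing the robot. Next I write a planner and head for the screwdriver.

```bash
cat > p.py <<'E'
from h import *
from scipy.spatial.transform import Slerp
BO=np.array([.6522,-.0101,0]);BY=.176
def bed(x,y,z): return BO+Ro.from_euler('z',BY).apply([x,y,z])
def tool(yaw,tilt=0):
    # tilt=0: points down, tool x along yaw ; tilt>0: fingers lean to point towards yaw
    return Ro.from_euler('z',yaw)*Ro.from_euler('y',-tilt)*Ro.from_euler('x',np.pi)
def plan(wps,start=None,v=.027):
    """wps: (pos,Rot,finger[,v]); prints rows"""
    s=robot.read_state()
    p,R=start or (np.array(s['tool_pos']),Ro.from_rotvec(s['orientation']))
    k=0
    for w in wps:
        q,Q,f=w[:3];vv=w[3] if len(w)>3 else v
        ang=(R.inv()*Q).magnitude()
        n=int(np.ceil(max(np.linalg.norm(q-p)/vv,np.degrees(ang)/5,1)-1e-6))
        rv=(R.inv()*Q).as_rotvec()/n; st=(q-p)/n
        for i in range(n):
            d=np.round(R.inv().apply(st)/.03,2);t=np.round(np.degrees(rv)/6,2)
            print(','.join('%g'%(x+0) for x in [*d,*t,f])+',',end='  ' if (k+1)%12 else '\n--\n');k+=1
            R=R*Ro.from_rotvec(rv)
        p,R=q,Q
    print('rows',k)
E
python3 - <<'E'
from p import *
np.set_printoptions(precision=3,suppress=True)
c=eyes.calibration('scene')
P=[onz(c,u,.03) for u in((322,158),(353,131),(397,183),(371,198))];print(np.array(P),np.mean(P,0))
plan([(np.array([.697,.016,.16]),tool(-.045),45,.029)])
E
```

```text
[[0.474 0.254 0.03 ]
 [0.411 0.39  0.03 ]
 [0.628 0.42  0.03 ]
 [0.647 0.325 0.03 ]] [0.54  0.347 0.03 ]
0.81,-0.52,0.07,0,0,0.1,45,  0.8,-0.53,0.07,0,0,0.1,45,  0.8,-0.54,0.07,0,0,0.1,45,  0.79,-0.55,0.07,0,0,0.1,45,  0.78,-0.55,0.07,0,0,0.1,45,  0.78,-0.56,0.07,0,0,0.1,45,  0.77,-0.57,0.07,0,0,0.1,45,  0.77,-0.58,0.07,0,0,0.1,45,  0.76,-0.59,0.07,0,0,0.1,45,  0.75,-0.6,0.07,0,0,0.1,45,  0.75,-0.6,0.07,0,0,0.1,45,  0.74,-0.61,0.07,0,0,0.1,45,
--
0.73,-0.62,0.07,0,0,0.1,45,  0.73,-0.63,0.07,0,0,0.1,45,  0.72,-0.64,0.07,0,0,0.1,45,  0.71,-0.64,0.07,0,0,0.1,45,  0.7,-0.65,0.07,0,0,0.1,45,  0.7,-0.66,0.07,0,0,0.1,45,  0.69,-0.67,0.07,0,0,0.1,45,  0.68,-0.67,0.07,0,0,0.1,45,  0.68,-0.68,0.07,0,0,0.1,45,  0.67,-0.69,0.07,0,0,0.1,45,  0.66,-0.7,0.07,0,0,0.1,45,  0.65,-0.7,0.07,0,0,0.1,45,
--
0.65,-0.71,0.07,0,0,0.1,45,  0.64,-0.72,0.07,0,0,0.1,45,  0.63,-0.72,0.07,0,0,0.1,45,  0.62,-0.73,0.07,0,0,0.1,45,  rows 28
```

Request:
{"name": "apply_moves", "arguments": {
  "steps": [0.81,-0.52,0.07,0,0,0.1,45,0.8,-0.53,0.07,0,0,0.1,45,0.8,-0.54,0.07,0,0,0.1,45,0.79,-0.55,0.07,0,0,0.1,45,0.78,-0.55,0.07,0,0,0.1,45,0.78,-0.56,0.07,0,0,0.1,45,0.77,-0.57,0.07,0,0,0.1,45,0.77,-0.58,0.07,0,0,0.1,45,0.76,-0.59,0.07,0,0,0.1,45,0.75,-0.6,0.07,0,0,0.1,45,0.75,-0.6,0.07,0,0,0.1,45,0.74,-0.61,0.07,0,0,0.1,45]
}}

```text
t: 2.5
tool_pos: [0.3871, -0.3231, 0.1935]
orientation: [3.134, 0.208, 0.001]
force: [0.5, -0.1, -0.2]
opening: 0.0418
gripper_force: 0.0
```

Request:
{"name": "apply_moves", "arguments": {
  "steps": [0.73,-0.62,0.07,0,0,0.1,45,0.73,-0.63,0.07,0,0,0.1,45,0.72,-0.64,0.07,0,0,0.1,45,0.71,-0.64,0.07,0,0,0.1,45,0.7,-0.65,0.07,0,0,0.1,45,0.7,-0.66,0.07,0,0,0.1,45,0.69,-0.67,0.07,0,0,0.1,45,0.68,-0.67,0.07,0,0,0.1,45,0.68,-0.68,0.07,0,0,0.1,45,0.67,-0.69,0.07,0,0,0.1,45,0.66,-0.7,0.07,0,0,0.1,45,0.65,-0.7,0.07,0,0,0.1,45]
}}

```text
t: 3.5
tool_pos: [0.6182, -0.0661, 0.1681]
orientation: [3.142, 0.011, 0.0]
force: [0.2, 0.5, -0.2]
opening: 0.042
gripper_force: 0.0
```

Request:
{"name": "apply_moves", "arguments": {
  "steps": [0.65,-0.71,0.07,0,0,0.1,45,0.64,-0.72,0.07,0,0,0.1,45,0.63,-0.72,0.07,0,0,0.1,45,0.62,-0.73,0.07,0,0,0.1,45,0,0,0,0,0,0,45,0,0,0,0,0,0,45,0,0,0,0,0,0,45]
}}

```text
t: 4.08
tool_pos: [0.694, 0.0182, 0.1595]
orientation: [3.141, -0.053, -0.001]
force: [-0.3, 0.7, -0.8]
opening: 0.042
gripper_force: 0.0
```

```bash
python3 - <<'E'
from p import *
np.set_printoptions(precision=3,suppress=True)
s=robot.read_state();print(s['t'],s['tool_pos'],s['q'],s['opening'],tool(-.045).as_rotvec(),s['orientation'])
c=eyes.calibration('wrist');snap('wrist','w1.png')
for th,z in(('screwdriver_grip',.028),('screwdriver',.015),('bed_edge',.015)):
  for r in eyes.place_of('wrist',th)[:2]: print(th,r['conf'],r['xy'],onz(c,r['xy'],z))
E
```

```text
4.0833 [0.694 0.018 0.16 ] [-0.047  0.415  1.261 -0.     1.467  1.557] 0.04197549106245755 [ 3.141 -0.071 -0.   ] [ 3.141 -0.053 -0.001]
screwdriver_grip 0.97 [479.3, 273.9] [ 0.595 -0.206  0.028]
screwdriver_grip 0.75 [262.0, 183.8] [0.698 0.016 0.028]
screwdriver 0.75 [262.7, 147.8] [0.731 0.014 0.015]
bed_edge 0.95 [287.9, 227.8] [ 0.648 -0.009  0.015]
```

View pics/w1.png

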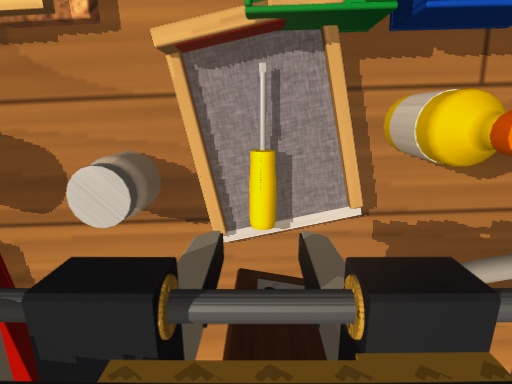

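The wrist picture shows the yellow handle at (262,190) with the tip at (263,64), nearly in line with the tool. The strip ends are at (228,240) and (361,212).

```bash
python3 - <<'E'
from p import *
np.set_printoptions(precision=4,suppress=True)
c=eyes.calibration('wrist')
f=lambda u,z:onz(c,u,z)
L,R=f((361.5,212),.015),f((226,240.5),.015);d=R-L;print(L,R,(L+R)/2,np.linalg.norm(d),np.arctan2(d[1],d[0])-np.pi/2)
for a,b in(((222,236),(180,52)),((350,211),(327,38))):
  d=f(b,.027)-f(a,.027);print(np.arctan2(d[1],d[0]),f(a,.027),f(b,.027))
h0,t=f((262,228),.028),f((263,64),.028);print(h0,t,np.arctan2(*(t-h0)[1::-1]))
plan([(np.array([.697,.0155,.05]),tool(-.04),45,.029),(np.array([.697,.0155,.0165]),tool(-.04),45,.017)])
E
```

```text
[ 0.6625 -0.0848  0.015 ] [0.6365 0.0551 0.015 ] [ 0.6495 -0.0149  0.015 ] 0.1422664615462378 0.18408726342561277
0.14530891690053274 [0.6463 0.0572 0.027 ] [0.8174 0.0822 0.027 ]
0.15833728368969271 [ 0.6679 -0.0697  0.027 ] [ 0.8239 -0.0448  0.027 ]
[0.6537 0.017  0.028 ] [0.8048 0.0108 0.028 ] -0.04093747569495462
0.02,0.01,0.92,0,0,0.01,45,  0.02,0.01,0.92,0,0,0.01,45,  0.02,0.01,0.92,0,0,0.01,45,  0.02,0.01,0.92,0,0,0.01,45,  0,0,0.56,0,0,0,45,  0,0,0.56,0,0,0,45,  rows 6
```

Request:
{"name": "apply_moves", "arguments": {
  "steps": [0.02,0.02,0.92,0,0,-0.02,45,0.02,0.02,0.92,0,0,-0.02,45,0.02,0.02,0.92,0,0,-0.02,45,0.02,0.02,0.92,0,0,-0.02,45,0,0,0.56,0,0,0,45,0,0,0.54,0,0,0,45,0,0,0,0,0,0,45]
}}

```text
t: 4.87
tool_pos: [0.6971, 0.015, 0.0164]
orientation: [3.141, -0.043, 0.002]
force: [0.0, -0.2, 1.2]
opening: 0.0419
gripper_force: 0.0
```

Request:
{"name": "apply_moves", "arguments": {
  "steps": [0,0,0,0,0,0,10,0,0,0,0,0,0,10,0,0,0,0,0,0,10,0,0,0,0,0,0,10,0,0,0,0,0,0,10,0,0,-0.3,0,0,0,10,0,0,-0.9,0,0,0,10,0,0,-0.9,0,0,0,10,0,0,-0.9,0,0,0,10,0,0,-0.9,0,0,0,10,0,0,-0.9,0,0,0,10,0,0,0,0,0,0,10],
  "grip_force": 25
}}

```text
t: 5.87
tool_pos: [0.7002, 0.016, 0.1692]
orientation: [3.141, -0.041, 0.017]
force: [1.0, 0.1, 0.7]
opening: 0.0242
gripper_force: 25.0
```

```bash
sed -i 's/^BO=.*/BO=np.array([.651,-.0105,0]);BY=.166/' p.py; python3 - <<'E'
from p import *
np.set_printoptions(precision=3,suppress=True)
s=robot.read_state();print(s['t'],s['tool_pos'],s['opening'],s['gripper_force'],s['orientation'])
a=np.array([.515,.352,.11])
plan([(a,tool(.12),10,.03),(a-[0,0,.099],tool(.12),10,.02)])
E
```

```text
5.8667 [0.7   0.016 0.169] 0.02419491872009331 24.991685450077057 [ 3.141 -0.041  0.017]
-0.5,-0.85,0.15,0,-0.01,-0.11,10,  -0.49,-0.85,0.15,0,-0.01,-0.11,10,  -0.48,-0.86,0.15,0,-0.01,-0.11,10,  -0.47,-0.87,0.15,0,-0.01,-0.11,10,  -0.46,-0.87,0.15,0,-0.01,-0.11,10,  -0.45,-0.88,0.15,0,-0.01,-0.11,10,  -0.44,-0.88,0.15,0,-0.01,-0.11,10,  -0.43,-0.89,0.15,0,-0.01,-0.11,10,  -0.42,-0.89,0.15,0,-0.01,-0.11,10,  -0.41,-0.89,0.15,0,-0.01,-0.11,10,  -0.4,-0.9,0.15,0,-0.01,-0.11,10,  -0.39,-0.9,0.15,0,-0.01,-0.11,10,
--
-0.38,-0.91,0.15,0,-0.01,-0.11,10,  0,0,0.66,0,0,0,10,  0,0,0.66,0,0,0,10,  0,0,0.66,0,0,0,10,  0,0,0.66,0,0,0,10,  0,0,0.66,0,0,0,10,  rows 18
```

Request:
{"name": "apply_moves", "arguments": {
  "steps": [-0.5,-0.85,0.15,0,0,-0.11,10,-0.49,-0.85,0.15,0,0,-0.11,10,-0.48,-0.86,0.15,0,0,-0.11,10,-0.47,-0.87,0.15,0,0,-0.11,10,-0.46,-0.87,0.15,0,0,-0.11,10,-0.45,-0.88,0.15,0,0,-0.11,10,-0.44,-0.88,0.15,0,0,-0.11,10,-0.43,-0.89,0.15,0,0,-0.11,10,-0.42,-0.89,0.15,0,0,-0.11,10,-0.41,-0.89,0.15,0,0,-0.11,10,-0.4,-0.9,0.15,0,0,-0.11,10,-0.39,-0.9,0.15,0,0,-0.11,10]
}}

```text
t: 6.87
tool_pos: [0.5235, 0.327, 0.106]
orientation: [-3.137, -0.177, 0.0]
force: [0.0, 0.3, -0.2]
opening: 0.0242
gripper_force: 25.0
```

Request:
{"name": "apply_moves", "arguments": {
  "steps": [-0.38,-0.91,0.15,0,0,-0.11,10,0,0,0.6,0,0,0,10,0,0,0.66,0,0,0,10,0,0,0.66,0,0,0,10,0,0,0.66,0,0,0,10,0,0,0.5,0,0,0,10,0,0,0,0,0,0,10]
}}

```text
t: 7.45
tool_pos: [0.5073, 0.3503, 0.0053]
orientation: [3.133, 0.194, -0.009]
force: [-0.5, 0.2, -1.3]
opening: 0.0246
gripper_force: 25.0
```

```bash
python3 - <<'E'
from p import *
np.set_printoptions(precision=3,suppress=True)
s=robot.read_state();print(s['t'],s['tool_pos'],s['opening'],s['gripper_force'],s['force'])
im=snap('scene','s2.png');cv2.imwrite('pics/c3.png',cv2.resize(im[110:210,300:430,::-1],(780,600),interpolation=cv2.INTER_CUBIC))
E
```

```text
7.45 [0.507 0.35  0.005] 0.024612314727193326 24.999399483203888 [-0.529  0.204 -1.336]
```

View pics/c3.png

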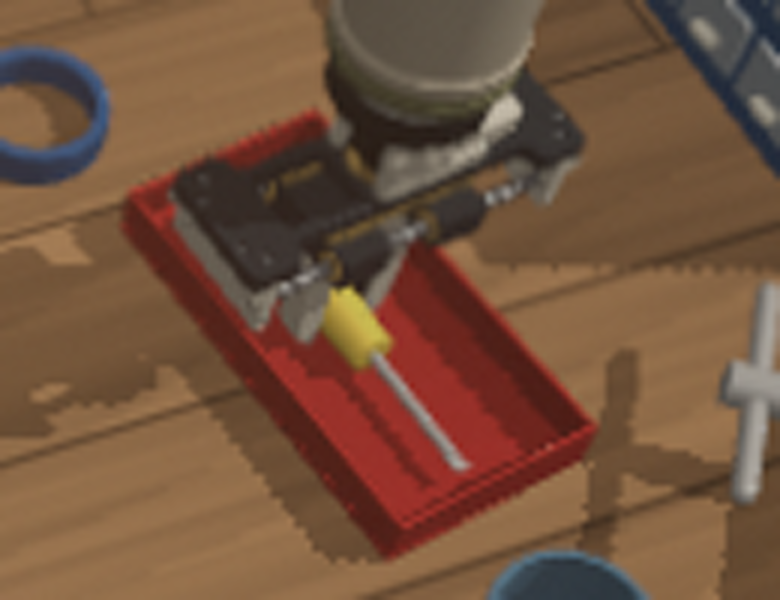

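The screwdriver lies inside the tray, between the fingers at crop (360,330), handle towards the robot. I'll release it, lift, and plan the side push.

Request:
{"name": "apply_moves", "arguments": {
  "steps": [0,0,0,0,0,0,50,0,0,0,0,0,0,50,0,0,0,0,0,0,50,0,0,0,0,0,0,50,0,0,-0.7,0,0,0,50,0,0,-0.9,0,0,0,50,0,0,-0.9,0,0,0,50,0,0,-0.9,0,0,0,50,0,0,-0.6,0,0,0,50,0,0,0,0,0,0,43,0,0,0,0,0,0,43]
}}

```text
t: 8.42
tool_pos: [0.5115, 0.3524, 0.1317]
orientation: [-3.134, -0.194, -0.006]
force: [0.6, 0.0, -0.5]
opening: 0.0404
gripper_force: 0.0
```

```bash
cat > side.py <<'E'
from p import *
T=.576;C=np.array([.545,.010,0]);PSI=-.228
def sp(c,psi,x,y,z): return c+Ro.from_euler('z',psi).apply([x,y,z])
def stool(psi): return tool(psi+np.pi/2,-T)
E
python3 - <<'E'
from side import *
np.set_printoptions(precision=3,suppress=True)
s=robot.read_state();print(s['t'],s['tool_pos'],s['opening'],s['q'])
plan([(sp(C,PSI,-.015,.135,.10),stool(PSI),43,.03),(sp(C,PSI,-.015,.085,.022),stool(PSI),43,.025)])
c=eyes.calibration('wrist');snap('wrist','w2.png')
for n in('wrist','scene','side'):
  eyes.read_camera(n) if n!='wrist' else 0
  cc=eyes.calibration(n)
  for r in eyes.place_of(n,'screwdriver')[:3]: print(n,r['conf'],r['xy'],onz(cc,r['xy'],.004))
  for th,z in(('speaker',0),('speaker_top',.15)):
   for r in eyes.place_of(n,th)[:1]: print(n,th,r['conf'],r['xy'],onz(cc,r['xy'],z))
E
```

```text
8.4167 [0.511 0.352 0.132] 0.040377707624975515 [0.521 0.237 1.529 0.    1.371 1.968]
0.05,0.44,0.07,-0.21,-0.3,-0.71,43,  0.02,0.44,0.07,-0.21,-0.3,-0.71,43,  -0.01,0.44,0.08,-0.21,-0.3,-0.71,43,  -0.04,0.44,0.09,-0.21,-0.3,-0.71,43,  -0.07,0.43,0.11,-0.21,-0.3,-0.71,43,  -0.1,0.42,0.12,-0.21,-0.3,-0.71,43,  -0.13,0.41,0.13,-0.21,-0.3,-0.71,43,  -0.15,0.4,0.14,-0.21,-0.3,-0.71,43,  -0.18,0.38,0.16,-0.21,-0.3,-0.71,43,  -0.2,0.37,0.17,-0.21,-0.3,-0.71,43,  -0.22,0.35,0.19,-0.21,-0.3,-0.71,43,  -0.24,0.32,0.2,-0.21,-0.3,-0.71,43,
--
-0.25,0.3,0.21,-0.21,-0.3,-0.71,43,  -0.27,0.28,0.23,-0.21,-0.3,-0.71,43,  -0.28,0.25,0.24,-0.21,-0.3,-0.71,43,  -0.29,0.23,0.26,-0.21,-0.3,-0.71,43,  0,0,0.77,0,0,0,43,  0,0,0.77,0,0,0,43,  0,0,0.77,0,0,0,43,  0,0,0.77,0,0,0,43,  rows 20
wrist 0.68 [263.7, 156.8] [0.541 0.353 0.004]
scene 0.77 [251.0, 144.8] [0.336 0.079 0.004]
scene 0.75 [364.8, 172.0] [0.548 0.365 0.004]
scene 0.68 [187.9, 238.2] [ 0.581 -0.188  0.004]
scene speaker 0.91 [251.8, 205.8] [0.542 0.009 0.   ]
scene speaker_top 0.64 [251.6, 179.1] [0.551 0.006 0.15 ]
side 0.85 [231.2, 333.0] [0.548 0.357 0.004]
side 0.74 [340.2, 253.6] [0.336 0.083 0.004]
```

Request:
{"name": "apply_moves", "arguments": {
  "steps": [0.05,0.44,0.07,-0.21,-0.3,-0.71,43,0.02,0.44,0.07,-0.21,-0.3,-0.71,43,-0.01,0.44,0.08,-0.21,-0.3,-0.71,43,-0.04,0.44,0.09,-0.21,-0.3,-0.71,43,-0.07,0.43,0.11,-0.21,-0.3,-0.71,43,-0.1,0.42,0.12,-0.21,-0.3,-0.71,43,-0.13,0.41,0.13,-0.21,-0.3,-0.71,43,-0.15,0.4,0.14,-0.21,-0.3,-0.71,43,-0.18,0.38,0.16,-0.21,-0.3,-0.71,43,-0.2,0.37,0.17,-0.21,-0.3,-0.71,43,-0.22,0.35,0.19,-0.21,-0.3,-0.71,43,-0.24,0.32,0.2,-0.21,-0.3,-0.71,43]
}}

```text
t: 10.02
tool_pos: [0.5479, 0.1954, 0.106]
orientation: [2.452, 1.396, -0.501]
force: [-0.0, -0.2, 0.2]
opening: 0.0403
gripper_force: 0.0
```

Request:
{"name": "apply_moves", "arguments": {
  "steps": [-0.25,0.3,0.21,-0.21,-0.3,-0.71,43,-0.27,0.28,0.23,-0.21,-0.3,-0.71,43,-0.28,0.25,0.24,-0.21,-0.3,-0.71,43,-0.29,0.23,0.26,-0.21,-0.3,-0.71,43,0,0,0,0,0,0,43,0,0,0,0,0,0,43]
}}

```text
t: 10.52
tool_pos: [0.5598, 0.1445, 0.0977]
orientation: [2.121, 1.693, -0.63]
force: [0.5, 0.1, 0.5]
opening: 0.0402
gripper_force: 0.0
```

```bash
python3 - <<'E'
from side import *
np.set_printoptions(precision=3,suppress=True)
s=robot.read_state();print(s['t'],s['tool_pos'],s['opening'],s['q'])
print(sp(C,PSI,-.015,.135,.10),Ro.from_rotvec(s['orientation']).as_matrix(),stool(PSI).as_matrix())
plan([(sp(C,PSI,-.015,.085,.022),stool(PSI),43,.025)])
st=(sp(C,PSI,-.015,.085,.022),stool(PSI))
W=[(sp(C,PSI,-.015,.0533,.022),stool(PSI),43,.008)]
c=C.copy();psi=PSI;n=8
for k in range(n):
    pm=psi+.197/n; c=c+.0387/n*np.array([np.sin(pm),-np.cos(pm),0]); psi+=.394/n
    W.append((sp(c,psi,-.015,.0533,.022),stool(psi),43,.03))
print(c,psi);plan(W,st)
E
```

```text
10.5167 [0.56  0.145 0.098] 0.040190387200343916 [ 0.444  0.526  1.347 -0.443  1.645  0.72 ]
[0.561 0.145 0.1  ] [[ 0.186  0.975 -0.122]
 [ 0.818 -0.222 -0.531]
 [-0.545 -0.001 -0.838]] [[ 0.19   0.974 -0.123]
 [ 0.817 -0.226 -0.531]
 [-0.545  0.    -0.839]]
0,0.01,0.75,0,0,0.01,43,  0,0.01,0.75,0,0,0.01,43,  0,0.01,0.75,0,0,0.01,43,  0,0.01,0.75,0,0,0.01,43,  rows 4
[ 0.544 -0.028  0.   ] 0.166
-0.22,0,0.14,0,0,0,43,  -0.22,0,0.14,0,0,0,43,  -0.22,0,0.14,0,0,0,43,  -0.22,0,0.14,0,0,0,43,  -0.16,-0.08,0.1,-0.26,0,-0.39,43,  -0.16,-0.08,0.1,-0.26,0,-0.39,43,  -0.16,-0.08,0.1,-0.26,0,-0.39,43,  -0.16,-0.08,0.1,-0.26,0,-0.39,43,  -0.16,-0.08,0.1,-0.26,0,-0.39,43,  -0.16,-0.08,0.1,-0.26,0,-0.39,43,  -0.16,-0.08,0.1,-0.26,0,-0.39,43,  -0.16,-0.08,0.1,-0.26,0,-0.39,43,
--
rows 12
```

Request:
{"name": "apply_moves", "arguments": {
  "steps": [0,0.01,0.75,0,0,0,43,0,0.01,0.75,0,0,0,43,0,0.01,0.75,0,0,0,43,0,0.01,0.75,0,0,0,43,-0.22,0,0.14,0,0,0,43,-0.22,0,0.14,0,0,0,43,-0.22,0,0.14,0,0,0,43,-0.11,0,0.07,0,0,0,43,-0.11,0,0.07,0,0,0,43,0,0,0,0,0,0,43]
}}

```text
t: 11.35
tool_pos: [0.5448, 0.066, 0.0246]
orientation: [2.12, 1.694, -0.625]
force: [0.9, 1.2, 0.9]
opening: 0.0401
gripper_force: 0.5
```

Request:
{"name": "apply_moves", "arguments": {
  "steps": [-0.08,-0.04,0.05,-0.13,0,-0.2,43,-0.08,-0.04,0.05,-0.13,0,-0.2,43,-0.08,-0.04,0.05,-0.13,0,-0.2,43,-0.08,-0.04,0.05,-0.13,0,-0.2,43,-0.08,-0.04,0.05,-0.13,0,-0.2,43,-0.08,-0.04,0.05,-0.13,0,-0.2,43,-0.08,-0.04,0.05,-0.13,0,-0.2,43,-0.08,-0.04,0.05,-0.13,0,-0.2,43]
}}

```text
t: 12.02
tool_pos: [0.5318, 0.0459, 0.0243]
orientation: [1.914, 1.879, -0.565]
force: [-0.1, 6.1, 3.0]
opening: 0.0398
gripper_force: 2.8
```

```bash
python3 - <<'E'
from side import *
np.set_printoptions(precision=3,suppress=True)
s=robot.read_state();print(s['t'],s['tool_pos'],s['opening'],s['force'],s['wrist_torque'])
R=Ro.from_rotvec(s['orientation']).as_matrix();print(np.arctan2(R[1,2],R[0,2])+np.pi/2)
im=snap('scene','s3.png');c=eyes.calibration('scene')
for th,z in(('speaker',0),('speaker_top',.15)):
   for r in eyes.place_of('scene',th)[:1]: print(th,r['conf'],r['xy'],onz(c,r['xy'],z))
cv2.imwrite('pics/c4.png',cv2.resize(im[140:260,210:330,::-1],(600,600),interpolation=cv2.INTER_CUBIC))
E
```

```text
12.0167 [0.532 0.046 0.024] 0.039833615226581714 [-0.069  6.126  2.983] [ 0.745 -0.02  -0.06 ]
-0.01745918077637887
speaker 0.9 [245.9, 205.8] [ 0.536 -0.007  0.   ]
speaker_top 0.74 [247.8, 182.2] [ 0.557 -0.006  0.15 ]
```

View pics/c4.png

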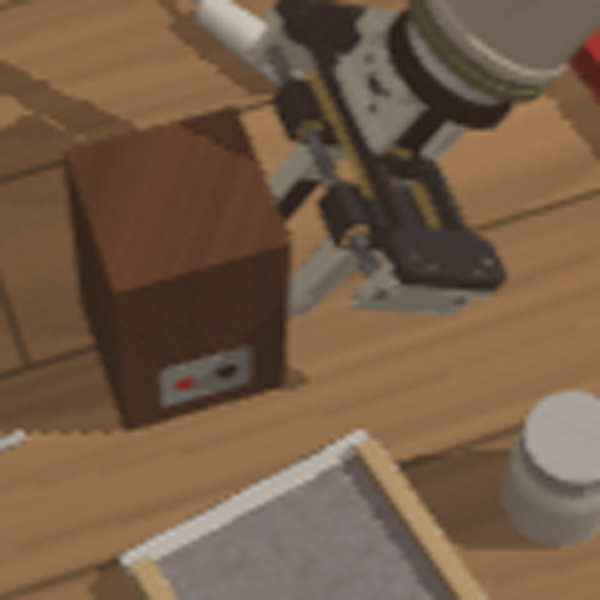

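The crop shows the fingers flat against the speaker's left face and the speaker partly turned, base corners at crop (130,430) and (285,387). I'll continue the arc.

Request:
{"name": "apply_moves", "arguments": {
  "steps": [-0.08,-0.04,0.05,-0.12,0,-0.18,43,-0.08,-0.04,0.05,-0.12,0,-0.18,43,-0.08,-0.04,0.05,-0.12,0,-0.18,43,-0.08,-0.04,0.05,-0.12,0,-0.18,43,-0.08,-0.04,0.05,-0.12,0,-0.18,43,-0.08,-0.04,0.05,-0.12,0,-0.18,43,-0.08,-0.04,0.05,-0.12,0,-0.18,43,-0.08,-0.04,0.05,-0.12,0,-0.18,43,0,0,0,0,0,0,43]
}}

```text
t: 12.92
tool_pos: [0.5227, 0.0215, 0.024]
orientation: [1.722, 2.022, -0.509]
force: [-0.8, 2.6, 0.6]
opening: 0.0403
gripper_force: 1.6
```

```bash
python3 - <<'E'
from side import *
np.set_printoptions(precision=4,suppress=True)
s=robot.read_state();print(s['t'],s['tool_pos'],s['opening'],s['force'])
R=Ro.from_rotvec(s['orientation']).as_matrix();psi=np.arctan2(R[1,2],R[0,2])+np.pi/2;print(psi,'off y',)
n=Ro.from_euler('z',psi).apply([0,1,0]); p=s['tool_pos']-.0533*n
print('face-derived y_b at tcp:',Ro.from_euler('z',-BY).apply(p-BO))
for cam in('scene','side'):
  eyes.read_camera(cam);c=eyes.calibration(cam)
  for th,z in(('speaker',0),('speaker_top',.15),('bed_edge',.015)):
   for r in eyes.place_of(cam,th)[:1]: X=onz(c,r['xy'],z);print(cam,th,round(r['conf'],2),X,Ro.from_euler('z',-BY).apply(X-BO))
p0=s['tool_pos'];P2=bed(-.109-.0475-.04,0,.0)
Q=tool(BY,.70)
away=p0+np.array([0,0,0])+n*.05
a=np.array([away[0],away[1],.10])
pr=np.array([.40,.07,.20])
print(s['q'])
plan([(p0+n*.03,Ro.from_rotvec(s['orientation']),55,.03),(np.array([.47,.13,.20]),tool(BY+np.pi*.25,.15),55,.03),(bed(-.235,0,.17),Q,62,.03)])
E
```

```text
12.9167 [0.5227 0.0215 0.024 ] 0.04032116051355613 [-0.7662  2.6014  0.576 ]
0.16187426055359122 off y
face-derived y_b at tcp: [-0.1214 -0.0005  0.024 ]
scene speaker 0.58 [ 0.5357 -0.0273  0.    ] [-0.1165  0.0025  0.    ]
scene speaker_top 0.82 [ 0.5555 -0.0303  0.15  ] [-0.0975 -0.0038  0.15  ]
scene bed_edge 0.9 [ 0.6462 -0.0184  0.015 ] [-0.0061 -0.007   0.015 ]
side speaker 0.65 [ 0.5392 -0.0335  0.    ] [-0.114  -0.0042  0.    ]
side speaker_top 0.96 [ 0.5559 -0.0325  0.15  ] [-0.0974 -0.006   0.15  ]
side bed_edge 0.65 [ 0.647  -0.0085  0.015 ] [-0.0036  0.0027  0.015 ]
[ 0.3348  0.2506  1.8553 -0.6094  1.2166  0.4448]
0.42,0,-0.27,0,0,-0.01,55,  0.42,0,-0.27,0,0,-0.01,55,  -0.06,-0.09,-0.5,0.12,0.51,0.57,55,  -0.04,-0.09,-0.5,0.12,0.51,0.57,55,  -0.02,-0.1,-0.5,0.12,0.51,0.57,55,  0,-0.1,-0.5,0.12,0.51,0.57,55,  0.02,-0.11,-0.5,0.12,0.51,0.57,55,  0.04,-0.12,-0.49,0.12,0.51,0.57,55,  0.06,-0.13,-0.49,0.12,0.51,0.57,55,  0.08,-0.14,-0.48,0.12,0.51,0.57,55,  0.09,-0.15,-0.48,0.12,0.51,0.57,55,  0.11,-0.16,-0.47,0.12,0.51,0.57,55,
--
0.12,-0.17,-0.46,0.12,0.51,0.57,55,  0.14,-0.19,-0.45,0.12,0.51,0.57,55,  0.15,-0.2,-0.44,0.12,0.51,0.57,55,  -0.54,0.19,0.01,-0.28,0.45,0.63,62,  -0.53,0.23,-0.01,-0.28,0.45,0.63,62,  -0.51,0.26,-0.03,-0.28,0.45,0.63,62,  -0.49,0.29,-0.04,-0.28,0.45,0.63,62,  -0.47,0.33,-0.05,-0.28,0.45,0.63,62,  -0.44,0.36,-0.07,-0.28,0.45,0.63,62,  -0.41,0.39,-0.08,-0.28,0.45,0.63,62,  -0.38,0.42,-0.08,-0.28,0.45,0.63,62,  -0.35,0.44,-0.09,-0.28,0.45,0.63,62,
--
-0.32,0.47,-0.09,-0.28,0.45,0.63,62,  -0.28,0.49,-0.09,-0.28,0.45,0.63,62,  rows 26
```

Speaker now square and within a few mm of the bed's middle line. Before going round to the front, I check the arm's reach there by fitting its link lengths.

```bash
cat > fk.py <<'E'
from p import *
from scipy.optimize import least_squares
D=[([-1.397,.131,1.489,0,1.523],(.153,-.579,.218)),([-.047,.415,1.261,0,1.467],(.694,.018,.160)),([.521,.237,1.529,0,1.371],(.511,.352,.132)),
([.444,.526,1.347,-.443,1.645],(.56,.145,.098)),([.3348,.2506,1.8553,-.6094,1.2166],(.5227,.0215,.024))]
Rz=lambda a:Ro.from_euler('z',a);Ry=lambda a:Ro.from_euler('y',a)
def fk(q,w):
    a,h,d,L1,e,L2,T=w
    R=Rz(q[0]);p=R.apply([a,d,h]);R=R*Ry(q[1]);p=p+R.apply([0,0,L1]);R=R*Ry(q[2]);p=p+R.apply([e,0,L2])
    R=R*Rz(q[3])*Ry(q[4]);return p+R.apply([0,0,T]),R
r=least_squares(lambda w:np.concatenate([fk(q,w)[0]-p for q,p in D]),[.05,.4,.05,.4,0,.4,.25]);W=r.x
def ik(p,Q,q0):
    f=lambda q:np.concatenate([fk(q,W)[0]-p,fk(q,W)[1].apply([0,0,1])-Q.apply([0,0,1])])
    s=least_squares(f,q0);return s.x,np.abs(s.fun).max()
E
python3 - <<'E'
from fk import *
np.set_printoptions(precision=3,suppress=True)
print(W,np.abs(r.fun).max())
for x,z,t in((-.235,.17,.7),(-.19,.022,.7),(-.16,.022,.7),(-.16,.022,.576),(-.10,.022,.7),(-.15,.14,.7),(-.15,.14,1.0),(0,.17,.7),(-.05,.06,.7)):
  print(x,z,t,*ik(bed(x,0,z),tool(BY,t),[-.1,.2,1.8,0,1.2]))
E
```

```text
[-0.001  0.315  0.051  0.371  0.061  0.554  0.376] 0.0005560079865797318
-0.235 0.17 0.7 [-0.715 -1.318  2.689  0.539  1.317] 2.92554869218975e-12
-0.19 0.022 0.7 [-0.563 -0.718  2.716  0.712  0.717] 2.1094237467877974e-15
-0.16 0.022 0.7 [-0.486 -0.545  2.624  0.75   0.61 ] 1.021405182655144e-14
-0.16 0.022 0.576 [-0.409 -0.468  2.516  0.506  0.657] 3.268951775936557e-11
-0.1 0.022 0.7 [-0.37  -0.293  2.458  0.793  0.48 ] 3.832701933603744e-10
-0.15 0.14 0.7 [-0.464 -0.803  2.527  0.511  0.887] 2.0501267350425678e-11
-0.15 0.14 1.0 [-0.674 -1.147  2.833  0.925  0.902] 2.295229561966039e-10
0 0.17 0.7 [-0.245 -0.276  2.132  0.425  0.673] 2.55351295663786e-15
-0.05 0.06 0.7 [-0.299 -0.231  2.322  0.654  0.495] 5.4755089351488095e-12
```

```bash
python3 - <<'E'
from fk import *
np.set_printoptions(precision=3,suppress=True)
for x,y,z,t in((-.19,0,.03,.47),(-.175,0,.03,.47),(-.16,0,.03,.47),(-.19,.1,.03,.47),(-.19,.17,.03,.47),(-.19,.17,.15,.3),(-.10,0,.03,.47),(-.16,0,.13,.2),(-.11,0,.135,.2),(-.11,0,.20,.2),(-.0,0,.165,.2)):
  print(x,y,z,t,bed(x,y,z),*ik(bed(x,y,z),tool(BY,t),[-.1,.2,1.8,0,1.2]))
E
```

```text
-0.19 0 0.03 0.47 [ 0.464 -0.042  0.03 ] [-0.4   -0.526  2.494  0.346  0.799] 9.275913370743183e-14
-0.175 0 0.03 0.47 [ 0.478 -0.039  0.03 ] [-0.375 -0.464  2.455  0.342  0.77 ] 3.4916514124461173e-14
-0.16 0 0.03 0.47 [ 0.493 -0.037  0.03 ] [-0.351 -0.406  2.416  0.337  0.745] 5.10702591327572e-15
-0.19 0.1 0.03 0.47 [0.447 0.057 0.03 ] [-0.08  -0.643  2.563  0.159  0.771] 3.621056149372137e-09
-0.19 0.17 0.03 0.47 [0.436 0.126 0.03 ] [ 0.171 -0.621  2.55  -0.003  0.742] 9.43689570931383e-16
-0.19 0.17 0.15 0.3 [0.436 0.126 0.15 ] [ 0.17  -0.584  2.253 -0.001  1.172] 3.469446951953614e-15
-0.1 0 0.03 0.47 [ 0.552 -0.027  0.03 ] [-0.274 -0.203  2.26   0.313  0.677] 1.3998694148309454e-09
-0.16 0 0.13 0.2 [ 0.493 -0.037  0.13 ] [-0.237 -0.3    2.073  0.084  1.186] 6.84230450076484e-12
-0.11 0 0.135 0.2 [ 0.543 -0.029  0.135] [-0.195 -0.16   1.945  0.076  1.17 ] 3.4611202792689255e-14
-0.11 0 0.2 0.2 [ 0.543 -0.029  0.2  ] [-0.195 -0.21   1.868  0.073  1.297] 1.1854406345435109e-12
-0.0 0 0.165 0.2 [ 0.651 -0.011  0.165] [-0.127  0.109  1.625  0.061  1.217] 7.522038547591592e-13
```

```bash
python3 - <<'E'
from fk import *
s=robot.read_state();p0=np.array(s['tool_pos']);Q0=Ro.from_rotvec(s['orientation'])
plan([(p0+bed(0,.03,0)-BO,Q0,55,.03),(bed(-.15,.14,.15),tool(BY+.8,0),55,.035),(bed(-.185,0,.14),tool(BY,.2),55,.035),(bed(-.18,0,.028),tool(BY,.45),55,.03)])
E
```

```text
0.84,-0.01,-0.55,0,0,0,55,  -0.06,-0.09,-0.41,0.19,0.48,0.64,55,  -0.05,-0.09,-0.42,0.19,0.48,0.64,55,  -0.03,-0.1,-0.42,0.19,0.48,0.64,55,  -0.02,-0.11,-0.41,0.19,0.48,0.64,55,  -0.01,-0.11,-0.41,0.19,0.48,0.64,55,  0.01,-0.12,-0.41,0.19,0.48,0.64,55,  0.02,-0.13,-0.41,0.19,0.48,0.64,55,  0.03,-0.14,-0.4,0.19,0.48,0.64,55,  0.04,-0.15,-0.4,0.19,0.48,0.64,55,  0.05,-0.16,-0.39,0.19,0.48,0.64,55,  0.06,-0.17,-0.39,0.19,0.48,0.64,55,
--
-0.42,0.24,0.03,-0.08,0.18,0.76,55,  -0.4,0.27,0.03,-0.08,0.18,0.76,55,  -0.37,0.3,0.02,-0.08,0.18,0.76,55,  -0.35,0.33,0.02,-0.08,0.18,0.76,55,  -0.32,0.36,0.01,-0.08,0.18,0.76,55,  -0.29,0.38,0.01,-0.08,0.18,0.76,55,  -0.26,0.41,0.01,-0.08,0.18,0.76,55,  -0.23,0.42,0.01,-0.08,0.18,0.76,55,  -0.19,0.44,0.01,-0.08,0.18,0.76,55,  -0.16,0.46,0.01,-0.08,0.18,0.76,55,  -0.14,0,0.92,0,0.6,0,55,  -0.2,0,0.91,0,0.6,0,55,
--
-0.26,0,0.9,0,0.6,0,55,  -0.31,0,0.88,0,0.6,0,55,  rows 26
```

Request:
{"name": "apply_moves", "arguments": {
  "steps": [0.84,0,-0.55,0,0,0,55,-0.06,-0.09,-0.41,0.19,0.48,0.64,55,-0.05,-0.09,-0.42,0.19,0.48,0.64,55,-0.03,-0.1,-0.42,0.19,0.48,0.64,55,-0.02,-0.11,-0.41,0.19,0.48,0.64,55,-0.01,-0.11,-0.41,0.19,0.48,0.64,55,0.01,-0.12,-0.41,0.19,0.48,0.64,55,0.02,-0.13,-0.41,0.19,0.48,0.64,55,0.03,-0.14,-0.4,0.19,0.48,0.64,55,0.04,-0.15,-0.4,0.19,0.48,0.64,55,0.05,-0.16,-0.39,0.19,0.48,0.64,55,0.06,-0.17,-0.39,0.19,0.48,0.64,55]
}}

```text
t: 14.32
tool_pos: [0.4799, 0.1026, 0.1502]
orientation: [-2.777, -1.459, -0.007]
force: [1.1, 0.3, 0.3]
opening: 0.0509
gripper_force: 0.0
```

Request:
{"name": "apply_moves", "arguments": {
  "steps": [-0.42,0.24,0.03,-0.08,0.18,0.76,55,-0.4,0.27,0.03,-0.08,0.18,0.76,55,-0.37,0.3,0.02,-0.08,0.18,0.76,55,-0.35,0.33,0.02,-0.08,0.18,0.76,55,-0.32,0.36,0.01,-0.08,0.18,0.76,55,-0.29,0.38,0.01,-0.08,0.18,0.76,55,-0.26,0.41,0.01,-0.08,0.18,0.76,55,-0.23,0.42,0.01,-0.08,0.18,0.76,55,-0.19,0.44,0.01,-0.08,0.18,0.76,55,-0.16,0.46,0.01,-0.08,0.18,0.76,55,0,0,0,0,0,0,55,0,0,0,0,0,0,55]
}}

```text
t: 15.32
tool_pos: [0.4687, -0.0414, 0.1394]
orientation: [-3.097, -0.267, -0.315]
force: [-0.2, 0.5, -0.1]
opening: 0.051
gripper_force: 0.0
```

```bash
python3 - <<'E'
from fk import *
np.set_printoptions(precision=4,suppress=True)
s=robot.read_state();print(s['t'],s['q'],s['opening']);B=Ro.from_euler('z',-BY)
print(B.apply(s['tool_pos']-BO),(tool(BY,.2).inv()*Ro.from_rotvec(s['orientation'])).as_rotvec())
for cam in('scene','side'):
  snap(cam,cam+'5.png');c=eyes.calibration(cam)
  for th,z in(('speaker',0),('speaker_top',.15)):
   for r in eyes.place_of(cam,th)[:1]: X=onz(c,r['xy'],z);print(cam,th,round(r['conf'],2),r['xy'],B.apply(X-BO))
plan([(bed(-.18,0,.028),tool(BY,.45),55,.03)])
im=cv2.imread('pics/side5.png')[130:270,170:330];cv2.imwrite('pics/c5.png',cv2.resize(im,(686,600),interpolation=cv2.INTER_CUBIC))
E
```

```text
15.3167 [-0.2666 -0.395   2.1271  0.0909  1.227   1.1097] 0.050993612144450695
[-0.1849 -0.0004  0.1394] [ 0.0013  0.0025 -0.0056]
scene speaker 0.88 [231.5, 203.5] [-0.1394 -0.0095  0.    ]
scene speaker_top 0.78 [192.3, 210.3] [-0.0862 -0.1344  0.15  ]
side speaker 0.82 [263.0, 192.7] [-0.1107 -0.132   0.    ]
side speaker_top 0.59 [256.4, 160.7] [-0.0896 -0.0557  0.15  ]
-0.15,0.01,0.91,-0.01,0.59,0.02,55,  -0.2,0.01,0.9,-0.01,0.59,0.02,55,  -0.26,0.01,0.88,-0.01,0.59,0.02,55,  -0.31,0.01,0.87,-0.01,0.59,0.02,55,  rows 4
```

View pics/c5.png

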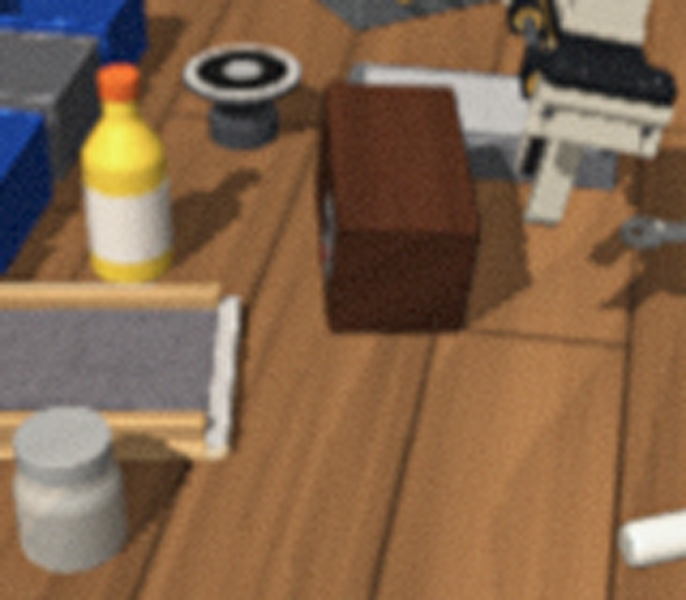

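The side crop shows that the speaker is no longer upright. When I swung away, the gripper body knocked it onto its right side: underside facing the camera at crop (400,280), terminals towards the bed at (327,245), so grille still towards the robot. It is 90 mm deep against a 93 mm opening, so I can pinch it loosely near its top end and let it hang upright again. First I locate it.

```bash
python3 - <<'E'
from fk import *
np.set_printoptions(precision=4,suppress=True)
c=eyes.calibration('side');B=Ro.from_euler('z',-BY)
for n,u,z in(('bl',(332,330),0),('br',(465,328),0),('tl',(333,232),.094),('tr',(475,233),.094),('ftl',(325,88),.094),('ftr',(458,86),.094)):
  X=onz(c,(170+u[0]/4.286-.4,130+u[1]/4.286-.4),z);print(n,X,B.apply(X-BO))
im=cv2.imread('pics/scene5.png')[140:260,150:310];cv2.imwrite('pics/c6.png',cv2.resize(im,(800,600),interpolation=cv2.INTER_CUBIC))
E
```

```text
bl [ 0.5973 -0.0793  0.    ] [-0.0643 -0.059   0.    ]
br [ 0.5106 -0.0971  0.    ] [-0.1527 -0.0622  0.    ]
tl [ 0.5911 -0.0515  0.094 ] [-0.0659 -0.0305  0.094 ]
tr [ 0.5042 -0.066   0.094 ] [-0.154  -0.0305  0.094 ]
ftl [ 0.6325 -0.2431  0.094 ] [-0.0566 -0.2263  0.094 ]
ftr [ 0.5392 -0.2635  0.094 ] [-0.1521 -0.231   0.094 ]
```

View pics/c6.png

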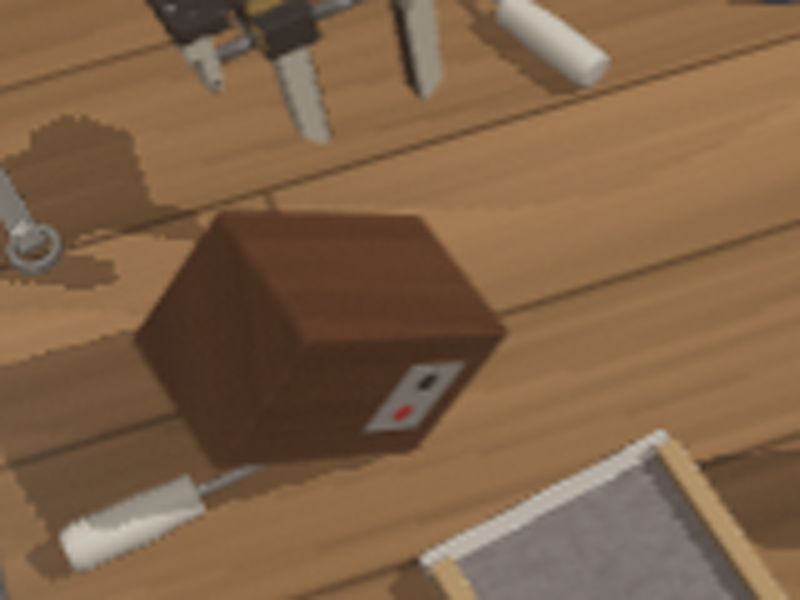

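The scene crop shows the box leaning: top-end face on the left, terminals at (415,400), and the white look-alike's shaft coming out from under it at (235,475). I fit its full pose from the corners in both cameras and check whether it's at rest.

```bash
cat > box.py <<'E'
from fk import *
np.set_printoptions(precision=4,suppress=True)
B=Ro.from_euler('z',-BY)
def fit(obs,x0):
    f=lambda x:np.concatenate([proj(c,x[:3]+Ro.from_rotvec(x[3:]).apply(np.array(m)/1e3))-u for c,m,u in obs])
    r=least_squares(f,x0,loss='soft_l1');return r.x,np.abs(f(r.x)).reshape(-1,2)
E
python3 - <<'E'
from box import *
cs,cd=eyes.calibration('scene'),eyes.calibration('side')
S=[((220,212),(-45,47,150)),((415,215),(-45,47,0)),((505,330),(45,47,0)),((305,345),(45,47,150)),((140,335),(-45,-47,150)),((225,465),(45,-47,150)),((415,450),(45,-47,0))]
D=[((333,232),(45,47,0)),((475,233),(-45,47,0)),((332,330),(45,-47,0)),((465,328),(-45,-47,0)),((325,88),(45,47,150)),((458,86),(-45,47,150))]
obs=[(cs,m,np.array([150+u[0]/5-.4,140+u[1]/5-.4])) for u,m in S]+[(cd,m,np.array([170+u[0]/4.286-.4,130+u[1]/4.286-.4])) for u,m in D]
R0=Ro.from_euler('z',BY)*Ro.from_euler('x',np.pi/2)
x,e=fit(obs,[*bed(-.11,-.05,.047),*R0.as_rotvec()])
print(x[:3],e.max(1))
for m in [(a,b,c) for a in(-45,45) for b in(-47,47) for c in(0,150)]:
    X=x[:3]+Ro.from_rotvec(x[3:]).apply(np.array(m)/1e3);print(m,X,B.apply(X-BO))
M=B*Ro.from_rotvec(x[3:]);print(M.as_matrix())
for n in('scene','side'):
  a=cv2.imread(f'pics/{n}5.png').astype(int);b=eyes.read_camera(n)[:,:,::-1].astype(int)
  print(n,(np.abs(a-b).max(2)>40).sum(),robot.read_state()['t'])
E
```

```text
[ 0.5464 -0.0464  0.0412] [ 1.0712  1.0556  1.0814  0.5009  3.0405  3.0123  0.239  15.4807 13.4674
  1.2714  0.1836  4.7073  5.6812]
(-45, -47, 0) [ 0.5092 -0.0872  0.0068] [-0.1526 -0.0522  0.0068]
(-45, -47, 150) [ 0.5378 -0.1966  0.1053] [-0.1424 -0.1648  0.1053]
(-45, 47, 0) [ 0.4962 -0.0268  0.0776] [-0.1554  0.0095  0.0776]
(-45, 47, 150) [ 0.5248 -0.1362  0.1762] [-0.1453 -0.1031  0.1762]
(45, -47, 0) [ 0.5966 -0.0661  0.0048] [-0.0628 -0.0458  0.0048]
(45, -47, 150) [ 0.6252 -0.1755  0.1033] [-0.0527 -0.1585  0.1033]
(45, 47, 0) [ 0.5837 -0.0057  0.0757] [-0.0656  0.0159  0.0757]
(45, 47, 150) [ 0.6123 -0.1151  0.1742] [-0.0555 -0.0968  0.1742]
[[ 0.9973 -0.0299  0.0674]
 [ 0.0704  0.6566 -0.751 ]
 [-0.0218  0.7537  0.6569]]
scene 1742 15.6667
side 148 15.7167
```

The two pictures disagree because the box was still falling at that moment. I'll fit its rest pose automatically from its silhouette in both cameras.

```bash
cat >> box.py <<'E'
CR=[(a,b,c) for a in(-45,45) for b in(-47,47) for c in(0,150)]
def mask(im):
    # dark-brown wood of the box: low brightness, reddish
    r,g,b=[im[:,:,i].astype(float) for i in range(3)]
    m=((r>g*1.35)&(r<135)&(g<85)&(b<g*1.05)&(r>25)).astype(np.uint8)
    return cv2.morphologyEx(m,cv2.MORPH_OPEN,np.ones((3,3)))
def hull(c,p,R):
    P=np.array([proj(c,p+R.apply(np.array(m)/1e3)) for m in CR])
    return cv2.convexHull((P*16).astype(np.int32))
def iou(ms,cs,p,R):
    t=0
    for m,c in zip(ms,cs):
        h=np.zeros(m.shape,np.uint8);cv2.fillConvexPoly(h,hull(c,p,R),1,shift=4)
        t+=(m&h).sum()/((m|h).sum())
    return t/len(ms)
E
python3 - <<'E'
from box import *
from scipy.optimize import minimize
ims=[snap('scene','s6.png'),snap('side','d6.png')];cs=[eyes.calibration(n) for n in('scene','side')]
print([ims[0][v,u] for u,v in((205,190),(230,190),(215,220),(225,170),(260,180),(170,215))],[ims[1][v,u] for u,v in((262,165),(262,195),(262,155),(230,180),(300,200))])
for i,w in((0,(slice(150,270),slice(160,290))),(1,(slice(130,250),slice(200,310)))):
    m=mask(ims[i]);k=np.zeros_like(m);k[w]=m[w];n,l,st,_=cv2.connectedComponentsWithStats(k);j=1+np.argsort(-st[1:,4])[:3];print(i,st[j])
E
```

```text
[array([157, 119,  80], dtype=uint8), array([160, 121,  81], dtype=uint8), array([100,  64,  43], dtype=uint8), array([139, 104,  70], dtype=uint8), array([156, 120,  81], dtype=uint8), array([65, 46, 35], dtype=uint8)] [array([91, 53, 32], dtype=uint8), array([51, 31, 17], dtype=uint8), array([92, 51, 31], dtype=uint8), array([140,  97,  63], dtype=uint8), array([168, 115,  74], dtype=uint8)]
0 [[ 168  189   69   66 2764]
 [ 166  166    6    3   18]
 [ 163  173    3    3    9]]
1 [[ 235  149   56   60 2384]
 [ 210  169   21   23  227]
 [ 200  237   13   13  148]]
```

```bash
sed -i 's/r>g\*1.35/r>g*1.5/;s/(b<g\*1.05)/(b<g*.9)/' box.py; python3 - <<'E'
from box import *
from scipy.optimize import minimize
ims=[cv2.imread(f'pics/{n}6.png')[:,:,::-1] for n in 'sd'];cs=[eyes.calibration(n) for n in('scene','side')]
ms=[]
for i,w in((0,(slice(150,270),slice(150,290))),(1,(slice(130,250),slice(180,310)))):
    m=mask(ims[i]);k=np.zeros_like(m);k[w]=m[w];n,l,st,_=cv2.connectedComponentsWithStats(k);j=1+np.argmax(st[1:,4]);print(st[j]);ms.append((cv2.morphologyEx((l==j).astype(np.uint8),cv2.MORPH_CLOSE,np.ones((7,7)))))
def pose(x): return bed(x[0],x[1],.047), Ro.from_euler('z',BY+x[2])*Ro.from_euler('x',np.pi/2)
best=None
for x0 in((-.11,-.05,.07),(-.09,-.08,0),(-.09,-.06,.2),(-.09,-.06,-.2)):
    r=minimize(lambda x:-iou(ms,cs,*pose(x)),x0,method='Nelder-Mead',options=dict(initial_simplex=[x0,*[np.array(x0)+d for d in np.diag([.02,.02,.15])]],xatol=1e-4,fatol=1e-5))
    print(r.x,r.fun)
    if best is None or r.fun<best.fun: best=r
for k in(0,1): print(k,iou(ms[k:k+1],cs[k:k+1],*pose(best.x)))
o=[]
for im,c,(u,v) in zip(ims,cs,((150,150),(180,120))):
    im=im.copy();im=cv2.resize(im[v:v+130,u:u+130],(400,400),interpolation=cv2.INTER_CUBIC)
    h=((hull(c,*pose(best.x))/16+.5-[u,v])*400/130).astype(np.int32);cv2.polylines(im,[h],True,(0,255,0),1);o.append(im)
cv2.imwrite('pics/fit.png',np.hstack(o)[:,:,::-1])
E
```

```text
[ 173  189   63   47 1683]
[ 241  150   39   59 1866]
[-0.1046 -0.0358  0.0237] -0.6793154598898778
[-0.1035 -0.0423  0.0287] -0.6807013851347996
[-0.1044 -0.0363  0.0049] -0.6788604215074803
[-0.1079 -0.0394  0.0364] -0.6729460672865146
0 0.5307615563684736
1 0.8306412139011258
```

View pics/fit.png

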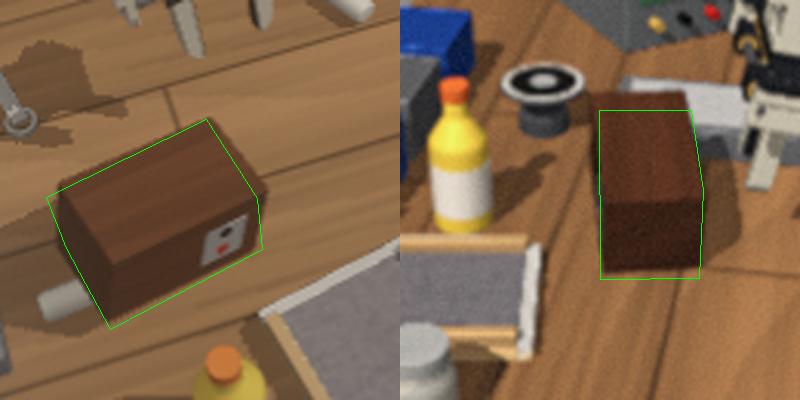

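The fit picture shows the box at rest on its side, grille towards the robot, with its top end resting on the white look-alike's handle (it sticks out at left panel (65,300)). I refit from the corners read there.

```bash
python3 - <<'E'
from box import *
cs,cd=eyes.calibration('scene'),eyes.calibration('side')
S=[((58,185),(-45,47,150)),((207,120),(-45,47,0)),((265,190),(45,47,0)),((113,262),(45,47,150)),((108,325),(45,-47,150)),((258,243),(45,-47,0)),((63,245),(-45,-47,150))]
D=[((205,202),(45,47,0)),((303,198),(-45,47,0)),((192,95),(45,47,150)),((288,92),(-45,47,150)),((200,270),(45,-47,0)),((298,270),(-45,-47,0))]
k=130/400
obs=[(cs,m,np.array([150+u[0]*k-.35,150+u[1]*k-.35])) for u,m in S]+[(cd,m,np.array([180+u[0]*k-.35,120+u[1]*k-.35])) for u,m in D]
R0=Ro.from_euler('z',BY)*Ro.from_euler('x',np.pi/2)
x,e=fit(obs,[*bed(-.11,-.05,.047),*R0.as_rotvec()])
print(x[:3],e.max(1));np.save('x.npy',x)
for m in CR:
    X=x[:3]+Ro.from_rotvec(x[3:]).apply(np.array(m)/1e3);print(m,X,B.apply(X-BO))
M=B*Ro.from_rotvec(x[3:]);print(M.as_matrix())
for n in('scene','side'):
  a=cv2.imread(f'pics/{n[1] if 0 else dict(scene="s",side="d")[n]}6.png').astype(int);b=eyes.read_camera(n)[:,:,::-1].astype(int)
  c=eyes.calibration(n)
  print(n,(np.abs(a-b).max(2)>40).sum(),robot.read_state()['t'])
  for th in('glue','jar','driver','wrench','mug'):
    for r in eyes.place_of(n,th)[:1]: print(th,onz(c,r['xy'],0))
E
```

```text
[ 0.554  -0.068   0.0454] [0.8287 1.7603 1.608  0.9739 0.3045 2.5741 1.6253 0.4477 1.2493 0.4171
 0.6621 2.0192 0.8505]
(-45, -47, 0) [ 0.5136 -0.0881 -0.0015] [-0.1483 -0.0538 -0.0015]
(-45, -47, 150) [ 0.5515 -0.2304  0.0267] [-0.1344 -0.2005  0.0267]
(-45, 47, 0) [ 0.5075 -0.0714  0.0908] [-0.1516 -0.0364  0.0908]
(-45, 47, 150) [ 0.5454 -0.2138  0.119 ] [-0.1377 -0.183   0.119 ]
(45, -47, 0) [ 0.6005 -0.0647 -0.    ] [-0.0588 -0.0451 -0.    ]
(45, -47, 150) [ 0.6384 -0.207   0.0282] [-0.0449 -0.1917  0.0282]
(45, 47, 0) [ 0.5944 -0.048   0.0923] [-0.062  -0.0276  0.0923]
(45, 47, 150) [ 0.6323 -0.1903  0.1205] [-0.0482 -0.1743  0.1205]
[[ 0.9951 -0.0349  0.0925]
 [ 0.0974  0.1859 -0.9777]
 [ 0.017   0.982   0.1884]]
scene 3 15.8667
glue [ 0.7491 -0.1299  0.    ]
jar [0.6964 0.1484 0.    ]
wrench [ 0.3505 -0.2473  0.    ]
mug [ 0.7468  0.3332 -0.    ]
side 8 16.1667
glue [ 0.7461 -0.1245  0.    ]
jar [0.7015 0.1494 0.    ]
driver [ 0.711  -0.3258  0.    ]
wrench [ 0.3493 -0.2602  0.    ]
mug [0.7447 0.3309 0.    ]
```

Good fit: other things are unmoved, and the box lies about 0.095 rad off the bed axis with its top end raised 27 mm. Next, a gentle two-finger push flat on the grille will give its exact face position and yaw.

```bash
python3 - <<'E'
from box import *
x=np.load('x.npy');R=Ro.from_rotvec(x[3:]);g=lambda *m:x[:3]+R.apply(np.array(m)/1e3)
ex=R.apply([1,0,0]);yaw=np.arctan2(ex[1],ex[0]);print('yaw',yaw)
def at(X,z): return np.array([X[0],X[1],z])
st=at(g(-45-7.5-25,0,75),.055);Q=tool(yaw,0)
c0=at(g(-45-7.5-35,0,75),.14)
print(st,ik(st,Q,[-.3,-.3,2,0,1.2]),ik(c0,Q,[-.3,-.3,2,0,1.2]))
plan([(c0,Q,85,.03),(st,Q,85,.03)])
plan([(at(g(-45-7.5+4,0,75),.055),Q,85,.004)],(st,Q))
E
```

```text
yaw 0.26353841063307276
[ 0.4981 -0.1594  0.055 ] (array([-0.4068,  0.07  ,  1.8644,  0.    ,  1.2072]), np.float64(2.9352724470868505e-13)) (array([-0.419 , -0.0468,  1.8169,  0.    ,  1.3715]), np.float64(1.6264767310758543e-14))
-0.01,0.82,-0.01,0.02,-0.39,-0.17,85,  -0.03,0.82,-0.01,0.02,-0.39,-0.17,85,  -0.04,0.82,-0.01,0.02,-0.39,-0.17,85,  -0.06,0.82,-0.01,0.02,-0.39,-0.17,85,  -0.07,0.82,-0.01,0.02,-0.39,-0.17,85,  0.11,0,0.94,0,0,0,85,  0.11,0,0.94,0,0,0,85,  0.11,0,0.94,0,0,0,85,  rows 8
0.12,0,0,0,0,0,85,  0.12,0,0,0,0,0,85,  0.12,0,0,0,0,0,85,  0.12,0,0,0,0,0,85,  0.12,0,0,0,0,0,85,  0.12,0,0,0,0,0,85,  0.12,0,0,0,0,0,85,  0.12,0,0,0,0,0,85,  rows 8
```

Request:
{"name": "apply_moves", "arguments": {
  "steps": [0,0.82,-0.01,0.02,-0.39,-0.17,85,-0.03,0.82,-0.01,0.02,-0.39,-0.17,85,-0.04,0.82,-0.01,0.02,-0.39,-0.17,85,-0.06,0.82,-0.01,0.02,-0.39,-0.17,85,-0.07,0.82,-0.01,0.02,-0.39,-0.17,85,0.11,0,0.94,0,0,0,85,0.11,0,0.94,0,0,0,85,0.11,0,0.94,0,0,0,85,0,0,0,0,0,0,85]
}}

```text
t: 17.17
tool_pos: [0.4942, -0.158, 0.0497]
orientation: [-3.108, -0.409, 0.015]
force: [0.1, -0.4, -1.3]
opening: 0.0791
gripper_force: 0.0
```

Request:
{"name": "apply_moves", "arguments": {
  "steps": [0.12,0,0,0,0,0,85,0.12,0,0,0,0,0,85,0.12,0,0,0,0,0,85,0.12,0,0,0,0,0,85,0.12,0,0,0,0,0,85,0.12,0,0,0,0,0,85]
}}

```text
t: 17.67
tool_pos: [0.5201, -0.1542, 0.057]
orientation: [-3.114, -0.41, -0.001]
force: [0.4, 0.4, 0.0]
opening: 0.0791
gripper_force: 0.0
```

Request:
{"name": "apply_moves", "arguments": {
  "steps": [0.1,0,0,0,0,0,85,0.1,0,0,0,0,0,85,0.1,0,0,0,0,0,85]
}}

```text
t: 17.92
tool_pos: [0.5275, -0.1519, 0.0559]
orientation: [-3.113, -0.41, 0.003]
force: [-3.9, -1.4, 3.7]
opening: 0.079
gripper_force: 2.1
```

Request:
{"name": "apply_moves", "arguments": {
  "steps": [0.08,0,0,0,0,0,85,0.08,0,0,0,0,0,85,0.08,0,0,0,0,0,85,0.04,0,0,0,0,0,85,0,0,0,0,0,0,85]
}}

```text
t: 18.33
tool_pos: [0.5361, -0.1496, 0.0556]
orientation: [-3.113, -0.41, 0.001]
force: [-2.7, -1.8, 0.5]
opening: 0.079
gripper_force: 0.9
```

```bash
python3 - <<'E'
from box import *
s=robot.read_state();R=Ro.from_rotvec(s['orientation']);p=np.array(s['tool_pos'])
print(s['t'],p,s['force'],s['wrist_torque'],R.as_matrix())
tx=R.apply([1,0,0]);yaw=np.arctan2(tx[1],tx[0]);u=np.array([np.cos(yaw),np.sin(yaw),0]);w=np.array([-u[1],u[0],0])
x=np.load('x.npy');Rb=Ro.from_rotvec(x[3:])
face=p+u*.0075
top=x[:3]+Rb.apply([0,0,.150]); a_top=(top-face)@w   # along long axis (w towards underside)
gp=face+u*.045+w*(a_top+.024*.98); gp[2]=0
print('yaw',yaw,'a_top',a_top,'grip',gp)
np.savez('g.npz',gp=gp,yaw=yaw)
Q=tool(yaw+np.pi/2,0)
print(ik(gp+[0,0,.05],Q,[-.3,.1,1.8,0,1.2]),ik(gp+[0,0,.25],Q,[-.3,.1,1.8,0,1.2]))
plan([(p-u*.03,R,100,.02),(np.array([*(p-u*.03)[:2],.19]),R,100,.03),(gp+[0,0,.19],Q,100,.03),(gp+[0,0,.14],Q,100,.02)])
E
```

```text
18.3333 [ 0.5361 -0.1496  0.0556] [-2.688  -1.8038  0.5275] [-0.322   0.3376  0.0626] [[ 0.9659  0.2588 -0.0011]
 [ 0.2588 -0.9659  0.0016]
 [-0.0006 -0.0018 -1.    ]]
yaw 0.2617639957323579 a_top -0.07317026728715326 grip [ 0.5997 -0.184   0.    ]
(array([-0.3786,  0.3385,  1.5656, -0.    ,  1.2375]), np.float64(1.887379141862766e-15)) (array([-0.3786,  0.195 ,  1.3609, -0.    ,  1.5857]), np.float64(1.3213152794122607e-11))
-0.5,0,0,0,0,0,100,  -0.5,0,0,0,0,0,100,  0,0,-0.9,0,0,0,100,  0,0,-0.9,0,0,0,100,  0,0,-0.9,0,0,0,100,  0,0,-0.9,0,0,0,100,  0,0,-0.9,0,0,0,100,  0.14,0.09,0,0,0,-0.79,100,  0.14,0.1,0,0,0,-0.79,100,  0.13,0.11,0,0,0,-0.79,100,  0.12,0.12,0,0,0,-0.79,100,  0.11,0.13,0,0,0,-0.79,100,
--
0.1,0.14,0,0,0,-0.79,100,  0.09,0.15,0,0,0,-0.79,100,  0.07,0.15,0,0,0,-0.79,100,  0.06,0.16,0,0,0,-0.79,100,  0.05,0.16,0,0,0,-0.79,100,  0.03,0.17,0,0,0,-0.79,100,  0.02,0.17,0,0,0,-0.79,100,  0.01,0.17,0,0,0,-0.79,100,  -0.01,0.17,0,0,0,-0.79,100,  -0.02,0.17,0,0,0,-0.79,100,  -0.04,0.17,0,0,0,-0.79,100,  -0.05,0.16,0,0,0,-0.79,100,
--
-0.06,0.16,0,0,0,-0.79,100,  -0.07,0.15,0,0,0,-0.79,100,  0,0,0.56,0,0,0,100,  0,0,0.56,0,0,0,100,  0,0,0.56,0,0,0,100,  rows 29
```

Request:
{"name": "apply_moves", "arguments": {
  "steps": [-0.5,0,0,0,0,0,100,-0.5,0,0,0,0,0,100,0,0,-0.9,0,0,0,100,0,0,-0.9,0,0,0,100,0,0,-0.9,0,0,0,100,0,0,-0.9,0,0,0,100,0,0,-0.9,0,0,0,100,0.14,0.09,0,0,0,-0.79,100,0.14,0.1,0,0,0,-0.79,100,0.13,0.11,0,0,0,-0.79,100,0.12,0.12,0,0,0,-0.79,100,0.11,0.13,0,0,0,-0.79,100]
}}

```text
t: 19.33
tool_pos: [0.5321, -0.1644, 0.1907]
orientation: [-2.96, -1.046, -0.001]
force: [0.5, 0.8, 0.1]
opening: 0.093
gripper_force: 0.0
```

Request:
{"name": "apply_moves", "arguments": {
  "steps": [0.1,0.14,0,0,0,-0.79,100,0.09,0.15,0,0,0,-0.79,100,0.07,0.15,0,0,0,-0.79,100,0.06,0.16,0,0,0,-0.79,100,0.05,0.16,0,0,0,-0.79,100,0.03,0.17,0,0,0,-0.79,100,0.02,0.17,0,0,0,-0.79,100,0.01,0.17,0,0,0,-0.79,100,-0.01,0.17,0,0,0,-0.79,100,-0.02,0.17,0,0,0,-0.79,100,-0.04,0.17,0,0,0,-0.79,100,-0.05,0.16,0,0,0,-0.79,100]
}}

```text
t: 20.33
tool_pos: [0.5911, -0.1815, 0.1904]
orientation: [-2.105, -2.33, -0.002]
force: [0.5, -0.3, 0.1]
opening: 0.093
gripper_force: 0.0
```

Request:
{"name": "apply_moves", "arguments": {
  "steps": [-0.06,0.16,0,0,0,-0.79,100,-0.07,0.15,0,0,0,-0.79,100,0,0,0.5,0,0,0,100,0,0,0.5,0,0,0,100,0,0,0.5,0,0,0,100,0,0,0,0,0,0,100,0,0,0,0,0,0,100,0,0,0,0,0,0,100]
}}

```text
t: 21.0
tool_pos: [0.6006, -0.1843, 0.1464]
orientation: [-1.91, -2.492, -0.002]
force: [0.3, 0.4, 1.2]
opening: 0.0934
gripper_force: 0.0
```

```bash
cat > chk.py <<'E'
from box import *
z=np.load('g.npz');gp,yaw=z['gp'],float(z['yaw'])
s=robot.read_state();R=Ro.from_rotvec(s['orientation']);p=np.array(s['tool_pos']);Q=tool(yaw+np.pi/2,0)
print(s['t'],p,s['opening'],s['force'])
d=R.inv().apply(gp-p);print('err tool axes mm',d*1e3,'rot deg',np.degrees((R.inv()*Q).as_rotvec()))
E
python3 chk.py
```

```text
21.0 [ 0.6006 -0.1843  0.1464] 0.09336666946866204 [0.3142 0.4002 1.2401]
err tool axes mm [  0.329   -0.8469 146.3855] rot deg [-0.0002 -0.0951  0.0589]
```

Request:
{"name": "apply_moves", "arguments": {
  "steps": [0.01,-0.03,0.4,0,0,0,100,0,0,0.4,0,0,0,100,0,0,0,0,0,0,100,0,0,0.1,0,0,0,100,0,0,0.1,0,0,0,100,0,0,0,0,0,0,100]
}}

```text
t: 21.5
tool_pos: [0.5989, -0.1841, 0.115]
orientation: [-1.909, -2.491, -0.0]
force: [-0.4, -0.3, 0.0]
opening: 0.0929
gripper_force: 0.0
```

Request:
{"name": "apply_moves", "arguments": {
  "steps": [0,0,0.08,0,0,0,100,0,0,0.08,0,0,0,100,0,0,0,0,0,0,100]
}}

```text
t: 21.75
tool_pos: [0.599, -0.1842, 0.1104]
orientation: [-1.91, -2.491, -0.001]
force: [0.4, 0.0, 0.5]
opening: 0.0933
gripper_force: 0.0
```

Request:
{"name": "apply_moves", "arguments": {
  "steps": [0,0,0.1,0,0,0,100,0,0,0.1,0,0,0,100,0,0,0,0,0,0,100]
}}

```text
t: 22.0
tool_pos: [0.5987, -0.184, 0.104]
orientation: [-1.909, -2.491, -0.0]
force: [-0.3, 0.2, -0.5]
opening: 0.0931
gripper_force: 0.0
```

Request:
{"name": "apply_moves", "arguments": {
  "steps": [0,0,0.1,0,0,0,100,0,0,0.1,0,0,0,100,0,0,0,0,0,0,100]
}}

```text
t: 22.25
tool_pos: [0.5987, -0.184, 0.0979]
orientation: [-1.909, -2.491, -0.0]
force: [-0.5, -0.6, -0.6]
opening: 0.0931
gripper_force: 0.0
```

Request:
{"name": "apply_moves", "arguments": {
  "steps": [0,0,0.1,0,0,0,100,0,0,0.1,0,0,0,100,0,0,0,0,0,0,100]
}}

```text
t: 22.5
tool_pos: [0.5987, -0.184, 0.092]
orientation: [-1.909, -2.491, -0.0]
force: [-0.3, 0.2, -0.6]
opening: 0.0927
gripper_force: 0.0
```

Request:
{"name": "apply_moves", "arguments": {
  "steps": [0,0,0.1,0,0,0,100,0,0,0.1,0,0,0,100,0,0,0,0,0,0,100]
}}

```text
t: 22.75
tool_pos: [0.5987, -0.184, 0.086]
orientation: [-1.909, -2.491, -0.0]
force: [-0.6, -1.0, -0.3]
opening: 0.0929
gripper_force: 0.0
```

The fingers straddle the box without contact. Going down to grip height.

Request:
{"name": "apply_moves", "arguments": {
  "steps": [0,0,0.2,0,0,0,100,0,0,0.2,0,0,0,100,0,0,0.2,0,0,0,100,0,0,0.2,0,0,0,100,0,0,0.2,0,0,0,100,0,0,0.13,0,0,0,100,0,0,0,0,0,0,100]
}}

```text
t: 23.33
tool_pos: [0.5981, -0.1838, 0.0513]
orientation: [-1.909, -2.49, 0.0]
force: [0.2, -0.4, -0.0]
opening: 0.093
gripper_force: 0.0
```

Request:
{"name": "apply_moves", "arguments": {
  "steps": [0,0,0,0,0,0,88,0,0,0,0,0,0,88,0,0,0,0,0,0,88,0,0,-0.2,0,0,0,88,0,0,-0.2,0,0,0,88,0,0,0,0,0,0,88],
  "grip_force": 20
}}

```text
t: 23.83
tool_pos: [0.5999, -0.1845, 0.0666]
orientation: [-1.911, -2.493, -0.001]
force: [0.7, -0.1, -6.0]
opening: 0.0906
gripper_force: 19.9
```

Request:
{"name": "apply_moves", "arguments": {
  "steps": [0,0,-0.25,0,0,0,88,0,0,-0.3,0,0,0,88,0,0,-0.4,0,0,0,88,0,0,-0.4,0,0,0,88,0,0,-0.4,0,0,0,88,0,0,-0.4,0,0,0,88,0,0,-0.4,0,0,0,88,0,0,-0.4,0,0,0,88,0,0,-0.2,0,0,0,88,0,0,0,0,0,0,88,0,0,0,0,0,0,88,0,0,0,0,0,0,88]
}}

```text
t: 24.83
tool_pos: [0.5987, -0.1841, 0.1585]
orientation: [-1.909, -2.491, -0.0]
force: [0.0, -0.1, -6.5]
opening: 0.0904
gripper_force: 20.0
```

```bash
cat > sil.py <<'E'
from box import *
from scipy.optimize import minimize
s=robot.read_state();R=Ro.from_rotvec(s['orientation']);p=np.array(s['tool_pos'])
print(s['t'],p,s['opening'],s['force'],s['wrist_torque'],s['gripper_force'])
ims=[snap('scene','sx.png'),snap('side','dx.png')];cs=[eyes.calibration(n) for n in('scene','side')]
ty=R.apply([0,1,0]); ax=ty  # spk x axis sign: towards bed
if ax@np.array([np.cos(BY),np.sin(BY),0])<0: ax=-ax
up0=np.array([0,0,1.])
gp=p-R.apply([0,0,1])*.0188
ms=[]
for im,c in zip(ims,cs):
    u=proj(c,gp-[0,0,.05]).astype(int);m=mask(im);k=np.zeros_like(m);w=(slice(max(u[1]-80,0),u[1]+80),slice(max(u[0]-80,0),u[0]+80));k[w]=m[w];ms.append(k)
def pose(t,l):
    # t: tilt of speaker z from vertical about ax ; l: grip distance below top
    zt=Ro.from_rotvec(ax*t).apply(up0);Rb=Ro.from_matrix(np.c_[ax,np.cross(zt,ax),zt]);return gp-zt*(.150-l),Rb
for t in np.radians([0,15,30,45,60,75,90]): print(int(np.degrees(t)),[round(iou(ms,cs,*pose(t,l)),3) for l in(.015,.024,.035)],[round(iou(ms[i:i+1],cs[i:i+1],*pose(t,.024)),3) for i in(0,1)])
E
python3 sil.py
```

```text
24.8333 [ 0.5987 -0.1841  0.1585] 0.09040690159603908 [ 0.0017 -0.1464 -6.519 ] [-0.3599 -0.1866 -0.0282] 19.953034222126007
0 [np.float64(0.284), np.float64(0.309), np.float64(0.34)] [np.float64(0.027), np.float64(0.592)]
14 [np.float64(0.268), np.float64(0.291), np.float64(0.322)] [np.float64(0.022), np.float64(0.561)]
29 [np.float64(0.304), np.float64(0.33), np.float64(0.362)] [np.float64(0.077), np.float64(0.582)]
45 [np.float64(0.362), np.float64(0.382), np.float64(0.404)] [np.float64(0.153), np.float64(0.611)]
59 [np.float64(0.43), np.float64(0.442), np.float64(0.435)] [np.float64(0.243), np.float64(0.641)]
75 [np.float64(0.48), np.float64(0.492), np.float64(0.477)] [np.float64(0.317), np.float64(0.666)]
90 [np.float64(0.492), np.float64(0.48), np.float64(0.452)] [np.float64(0.322), np.float64(0.638)]
```

The pads hold the speaker rigidly: it weighs 6.5 N and still lies nearly horizontal. So I'll turn it upright with the wrist while carrying it to the bed's middle line. First I check the joint ranges.

```bash
cat > q6.py <<'E'
from box import *
# tool roll offset: calibrate joint 6 from the present state
s=robot.read_state();Rn=Ro.from_rotvec(s['orientation'])
def roll(q,Q): # needed q6 up to constant
    v=(fk(q,W)[1].inv()*Q).as_rotvec();return v[2]
c6=s['q'][5]-roll(s['q'],Rn)
def full(p,Q,q0=None):
    q,e=ik(p,Q,s['q'][:5] if q0 is None else q0);return np.r_[q,(roll(q,Q)+c6+np.pi)%(2*np.pi)-np.pi],e
E
python3 - <<'E'
from q6 import *
print(s['q'],full(np.array(s['tool_pos']),Rn))
q0=None
for (x,y,z,th) in((-.10,-.15,.16,.0),(-.12,-.05,.16,.4),(-.12,0,.14,.6),(-.12,0,.14,.8),(-.12,0,.14,1.0),(-.12,0,.14,1.2),(-.052,0,.11,1.0),(-.052,0,.11,1.2),(-.052,.08,.15,1.0)):
    q,e=full(bed(x,y,z),tool(BY+np.pi/2,-th),q0);q0=q[:5];print(x,y,th,q,e)
E
```

```text
[-0.3808  0.2378  1.4786  0.001   1.4293 -0.6437] (array([-0.38  ,  0.2394,  1.4778,  0.001 ,  1.4285, -0.6429]), np.float64(3.872457909892546e-13))
-0.1 -0.15 0.0 [-0.3786  0.1738  1.5492  0.      1.4186 -0.5446] 3.267663917227992e-13
-0.12 -0.05 0.4 [ 0.0271 -0.0213  1.8103 -0.4099  1.316  -0.0415] 4.66158403544803e-09
-0.12 0 0.6 [ 0.2494  0.0605  1.8357 -0.6147  1.3497  0.2546] 8.1601392309949e-15
-0.12 0 0.8 [ 0.3562  0.1593  1.8268 -0.7942  1.4131  0.428 ] 3.7470027081099033e-16
-0.12 0 1.0 [ 0.4392  0.2876  1.802  -0.9481  1.5     0.5766] 8.17977274802928e-09
-0.12 0 1.2 [ 0.4972  0.4367  1.7626 -1.0798  1.6029  0.6992] 3.24441895571681e-09
-0.052 0 1.0 [ 0.4096  0.4814  1.6151 -0.9621  1.4751  0.5674] 8.156001873871332e-09
-0.052 0 1.2 [ 0.4622  0.621   1.5676 -1.1007  1.5826  0.6766] 2.5952480442459347e-09
-0.052 0.08 1.0 [ 0.5301  0.4888  1.5184 -0.906   1.614   0.5592] 3.3306690738754696e-16
```

Full uprighting is within joint range. Planning the carry.

```bash
python3 - <<'E'
from q6 import *
plan([(bed(-.10,-.09,.17),tool(BY+np.pi/2,-.55),88,.02),(bed(-.10,-.0175,.155),tool(BY+np.pi/2,-1.2),88,.02)])
E
```

```text
0.35,-0.06,-0.06,0.03,-0.75,0.13,88,  0.35,-0.06,-0.08,0.03,-0.75,0.13,88,  0.34,-0.07,-0.11,0.03,-0.75,0.13,88,  0.33,-0.07,-0.14,0.03,-0.75,0.13,88,  0.31,-0.08,-0.16,0.03,-0.75,0.13,88,  0.3,-0.08,-0.18,0.03,-0.75,0.13,88,  0.28,-0.09,-0.21,0.03,-0.75,0.13,88,  0.29,0,-0.1,0,-0.78,0,88,  0.28,0,-0.13,0,-0.78,0,88,  0.27,0,-0.15,0,-0.78,0,88,  0.26,0,-0.17,0,-0.78,0,88,  0.24,0,-0.19,0,-0.78,0,88,
--
0.23,0,-0.21,0,-0.78,0,88,  0.21,0,-0.23,0,-0.78,0,88,  0.19,0,-0.24,0,-0.78,0,88,  rows 15
```

Request:
{"name": "apply_moves", "arguments": {
  "steps": [0.35,-0.06,-0.06,0.03,-0.75,0.13,88,0.35,-0.06,-0.08,0.03,-0.75,0.13,88,0.34,-0.07,-0.11,0.03,-0.75,0.13,88,0.33,-0.07,-0.14,0.03,-0.75,0.13,88,0.31,-0.08,-0.16,0.03,-0.75,0.13,88,0.3,-0.08,-0.18,0.03,-0.75,0.13,88,0.28,-0.09,-0.21,0.03,-0.75,0.13,88,0.29,0,-0.1,0,-0.78,0,88,0.28,0,-0.13,0,-0.78,0,88,0.27,0,-0.15,0,-0.78,0,88,0.26,0,-0.17,0,-0.78,0,88,0.24,0,-0.19,0,-0.78,0,88],
  "grip_force": 22
}}

```text
t: 25.93
tool_pos: [0.5606, -0.0701, 0.1615]
orientation: [1.483, 1.751, -0.766]
force: [-0.5, -0.4, -7.7]
opening: 0.09
gripper_force: 22.0
```

Request:
{"name": "apply_moves", "arguments": {
  "steps": [0.23,0,-0.21,0,-0.78,0,88,0.21,0,-0.23,0,-0.78,0,88,0.19,0,-0.24,0,-0.78,0,88,0,0,0,0,0,0,88,0,0,0,0,0,0,88,0,0,0,0,0,0,88]
}}

```text
t: 26.43
tool_pos: [0.5566, -0.0444, 0.1557]
orientation: [1.331, 1.57, -0.906]
force: [-0.1, 0.1, -6.2]
opening: 0.0898
gripper_force: 22.0
```

```bash
sed -i 's/^for t in.*//' sil.py; cat >> sil.py <<'E'
for i in(0,1): print(i,ms[i].sum(),cv2.boundingRect(ms[i]),[(int(t),round(iou(ms[i:i+1],cs[i:i+1],*pose(np.radians(t),.024)),3)) for t in(-20,-10,0,10,20,30,40)])
Z=R.as_matrix();print(Z, B.apply(p-BO))
E
python3 sil.py
```

```text
26.4333 [ 0.5566 -0.0444  0.1557] 0.08977000419347492 [-0.1228  0.0635 -6.1617] [1.3703 0.155  0.0119] 21.981961727142334
0 1102 (215, 156, 43, 42) [(-20, np.float64(0.345)), (-10, np.float64(0.373)), (0, np.float64(0.41)), (10, np.float64(0.452)), (20, np.float64(0.463)), (30, np.float64(0.409)), (40, np.float64(0.372))]
1 164 (179, 103, 71, 54) [(-20, np.float64(0.014)), (-10, np.float64(0.013)), (0, np.float64(0.013)), (10, np.float64(0.011)), (20, np.float64(0.003)), (30, np.float64(0.002)), (40, np.float64(0.009))]
[[-0.0571  0.9862  0.1557]
 [ 0.3588  0.1658 -0.9186]
 [-0.9317  0.0034 -0.3633]] [-0.0987 -0.0178  0.1557]
```

```bash
python3 - <<'E'
from q6 import *
T=tool(BY+np.pi/2,-1.4);P=bed(-.058,-.0185,.142)
print(full(P,T))
plan([(P,T,88,.015)]);plan([(P-[0,0,.012],T,88,.003)],(P,T))
E
```

```text
(array([ 0.4674,  0.6865,  1.5654, -1.2466,  1.6913,  0.7269]), np.float64(7.798033552219863e-09))
0.16,0.45,0.06,0,-0.64,-0.02,88,  0.16,0.45,0.05,0,-0.64,-0.02,88,  0.17,0.45,0.04,0,-0.64,-0.02,88,  rows 3
0.1,0,0.02,0,0,0,88,  0.1,0,0.02,0,0,0,88,  0.1,0,0.02,0,0,0,88,  0.1,0,0.02,0,0,0,88,  rows 4
```

Request:
{"name": "apply_moves", "arguments": {
  "steps": [0.16,0.45,0.06,0,-0.64,-0.02,88,0.16,0.45,0.05,0,-0.64,-0.02,88,0.17,0.45,0.04,0,-0.64,-0.02,88,0,0,0,0,0,0,88,0.05,0,0.01,0,0,0,88,0,0,0,0,0,0,88]
}}

```text
t: 27.03
tool_pos: [0.5965, -0.0382, 0.1401]
orientation: [1.198, 1.417, -1.01]
force: [0.6, -0.9, -6.3]
opening: 0.0898
gripper_force: 22.0
```

Request:
{"name": "apply_moves", "arguments": {
  "steps": [0.08,0,0.02,0,0,0,88,0.08,0,0.02,0,0,0,88,0,0,0,0,0,0,88]
}}

```text
t: 27.28
tool_pos: [0.5965, -0.0381, 0.1354]
orientation: [1.197, 1.417, -1.01]
force: [-0.7, -0.4, -7.2]
opening: 0.0902
gripper_force: 22.0
```

Request:
{"name": "apply_moves", "arguments": {
  "steps": [0.08,0,0.01,0,0,0,88,0,0,0,0,0,0,88]
}}

```text
t: 27.45
tool_pos: [0.5962, -0.038, 0.132]
orientation: [1.196, 1.418, -1.011]
force: [-0.4, 0.3, -6.4]
opening: 0.0903
gripper_force: 22.0
```

Request:
{"name": "apply_moves", "arguments": {
  "steps": [0.08,0,0.01,0,0,0,88,0,0,0,0,0,0,88]
}}

```text
t: 27.62
tool_pos: [0.5961, -0.0379, 0.129]
orientation: [1.195, 1.418, -1.012]
force: [0.3, 0.8, -5.3]
opening: 0.0901
gripper_force: 22.0
```

Request:
{"name": "apply_moves", "arguments": {
  "steps": [0.07,0,0.01,0,0,0,88,0,0,0,0,0,0,88]
}}

```text
t: 27.78
tool_pos: [0.596, -0.0379, 0.1268]
orientation: [1.194, 1.418, -1.013]
force: [-0.7, -0.0, -5.7]
opening: 0.09
gripper_force: 22.0
```

Request:
{"name": "apply_moves", "arguments": {
  "steps": [0.07,0,0.01,0,0,0,88,0,0,0,0,0,0,88]
}}

```text
t: 27.95
tool_pos: [0.5963, -0.0378, 0.1252]
orientation: [1.194, 1.417, -1.012]
force: [0.9, 0.7, -5.8]
opening: 0.0899
gripper_force: 22.0
```

Request:
{"name": "apply_moves", "arguments": {
  "steps": [0.07,0,0.01,0,0,0,88,0,0,0,0,0,0,88]
}}

```text
t: 28.12
tool_pos: [0.5967, -0.0377, 0.1249]
orientation: [1.194, 1.414, -1.012]
force: [-0.7, -1.2, 3.6]
opening: 0.0903
gripper_force: 22.0
```

Request:
{"name": "apply_moves", "arguments": {
  "steps": [0.07,0,0.01,0,0,0,88,0,0,0,0,0,0,88]
}}

```text
t: 28.28
tool_pos: [0.5969, -0.0377, 0.1245]
orientation: [1.195, 1.411, -1.012]
force: [-1.6, -2.6, 11.9]
opening: 0.0898
gripper_force: 22.0
```

```bash
python3 sil.py; python3 - <<'E'
from box import *
for n in('scene','side'):
  c=eyes.calibration(n)
  for th,z in(('speaker',0),('speaker_top',.15)):
    for r in eyes.place_of(n,th)[:1]: print(n,th,r['conf'],r['xy'],B.apply(onz(c,r['xy'],z)-BO))
E
```

```text
28.2833 [ 0.5969 -0.0377  0.1245] 0.08980528073699967 [-1.6294 -2.6032 11.8631] [-1.1085  0.0226 -0.378 ] 22.002876698970795
0 1006 (224, 177, 44, 39) [(-20, np.float64(0.331)), (-10, np.float64(0.358)), (0, np.float64(0.39)), (10, np.float64(0.432)), (20, np.float64(0.429)), (30, np.float64(0.38)), (40, np.float64(0.346))]
1 607 (164, 115, 98, 80) [(-20, np.float64(0.247)), (-10, np.float64(0.233)), (0, np.float64(0.226)), (10, np.float64(0.199)), (20, np.float64(0.156)), (30, np.float64(0.131)), (40, np.float64(0.173))]
[[-0.0257  0.9861  0.164 ]
 [ 0.1608  0.166  -0.9729]
 [-0.9866  0.0014 -0.1629]] [-0.0578 -0.0179  0.1245]
scene speaker 0.6 [246.7, 225.7] [-0.0561 -0.0058  0.    ]
scene speaker_top 0.74 [249.6, 195.3] [-0.0561  0.0055  0.15  ]
side speaker_top 0.81 [242.4, 172.1] [-0.0544  0.0046  0.15  ]
```

Contact: detections put the base at bed (-0.056,-0.006) and the top at (-0.056,+0.005), nearly upright. I'll ease the grip so it settles, then open.

Request:
{"name": "apply_moves", "arguments": {
  "steps": [-0.03,0,0,0,0,0,94,0,0,0,0,0,0,94,0,0,0,0,0,0,100,0,0,0,0,0,0,100,0,0,0,0,0,0,100,0,0,0,0,0,0,100],
  "grip_force": 4
}}

```text
t: 29.08
tool_pos: [0.5961, -0.0378, 0.1216]
orientation: [1.194, 1.418, -1.012]
force: [-0.9, -0.9, -0.0]
opening: 0.093
gripper_force: 0.0
```

```bash
cat > det.py <<'E'
from box import *
s=robot.read_state();print(s['t'],B.apply(s['tool_pos']-BO),s['opening'],s['force'])
for n in('scene','side'):
  eyes.read_camera(n);c=eyes.calibration(n)
  for th,z in(('speaker',0),('speaker_top',.15)):
    for r in eyes.place_of(n,th)[:1]: print(n,th,round(r['conf'],2),r['xy'],B.apply(onz(c,r['xy'],z)-BO))
E
python3 det.py
```

```text
29.0833 [-0.0587 -0.0179  0.1216] 0.09299548670795174 [-0.8591 -0.924  -0.031 ]
scene speaker 0.95 [247.6, 221.2] [-0.0671  0.0031  0.    ]
scene speaker_top 0.74 [246.7, 197.0] [-0.0553 -0.003   0.15  ]
side speaker_top 0.74 [241.1, 173.6] [-0.0514  0.0121  0.15  ]
```

Request:
{"name": "apply_moves", "arguments": {
  "steps": [0,0,-0.2,0,0,0,100,0,0,-0.4,0,0,0,100,0,0,-0.5,0,0,0,100,0,0,-0.7,0,0,0,100,0,0,-0.8,0,0,0,100,0,0,-0.8,0,0,0,100,0,0,-0.8,0,0,0,100,0,0,-0.4,0,0,0,100]
}}

```text
t: 30.05
tool_pos: [0.5732, 0.1004, 0.1458]
orientation: [1.194, 1.419, -1.008]
force: [0.3, 0.8, 0.7]
opening: 0.093
gripper_force: 0.0
```

```bash
python3 det.py; python3 - <<'E'
from q6 import *
p0=np.array(s['tool_pos']);print(p0)
Wp=[(bed(-.10,.16,.22),tool(BY+np.pi/2,-.8),100,.03),(bed(-.16,.13,.24),tool(BY+.8,0),60,.035),(bed(-.175,0,.20),tool(BY,.05),60,.035)]
q0=None
for w in Wp:
  q,e=full(w[0],w[1],q0);q0=q[:5];print(q,e)
plan(Wp)
E
```

```text
30.05 [-0.0584  0.1222  0.1458] 0.09300669764989522 [0.2568 0.772  0.6821]
scene speaker 0.84 [245.0, 223.7] [-0.0638 -0.0069  0.    ]
scene speaker_top 0.9 [246.8, 196.1] [-0.0575 -0.0015  0.15  ]
side speaker 0.96 [247.5, 216.6] [-0.0664 -0.0111  0.    ]
side speaker_top 0.61 [240.4, 171.1] [-0.0492 -0.0003  0.15  ]
[0.5733 0.0952 0.1445]
[ 0.608   0.2715  1.5382 -0.7132  1.7045  0.4819] 5.651974721576636e-11
[ 0.0853 -0.2026  1.7755 -0.      1.5686  0.6901] 2.887582937552784e-13
[-0.2023 -0.2392  1.8802  0.0181  1.4539  1.2008] 1.694200335577989e-13
-0.32,-0.2,-0.26,0,0.82,0.01,100,  -0.3,-0.2,-0.29,0,0.82,0.01,100,  -0.27,-0.2,-0.31,0,0.82,0.01,100,  -0.24,-0.19,-0.33,0,0.82,0.01,100,  -0.21,-0.19,-0.35,0,0.82,0.01,100,  -0.18,-0.19,-0.37,0,0.82,0.01,100,  -0.15,-0.19,-0.39,0,0.82,0.01,100,  -0.09,-0.15,0.02,0.23,0.56,0.54,60,  -0.1,-0.15,0.02,0.23,0.56,0.54,60,  -0.11,-0.14,0.01,0.23,0.56,0.54,60,  -0.12,-0.14,0.01,0.23,0.56,0.54,60,  -0.13,-0.13,0.01,0.23,0.56,0.54,60,
--
-0.13,-0.12,0,0.23,0.56,0.54,60,  -0.14,-0.11,0,0.23,0.56,0.54,60,  -0.15,-0.11,-0.01,0.23,0.56,0.54,60,  -0.15,-0.1,-0.01,0.23,0.56,0.54,60,  -0.15,-0.09,-0.02,0.23,0.56,0.54,60,  -0.16,-0.08,-0.03,0.23,0.56,0.54,60,  -0.16,-0.07,-0.04,0.23,0.56,0.54,60,  -0.16,-0.06,-0.04,0.23,0.56,0.54,60,  -0.35,0.27,0.13,-0.02,0.05,0.76,60,  -0.32,0.29,0.13,-0.02,0.05,0.76,60,  -0.3,0.32,0.13,-0.02,0.05,0.76,60,  -0.27,0.34,0.13,-0.02,0.05,0.76,60,
--
-0.25,0.36,0.13,-0.02,0.05,0.76,60,  -0.22,0.38,0.13,-0.02,0.05,0.76,60,  -0.19,0.39,0.13,-0.02,0.05,0.76,60,  -0.16,0.41,0.13,-0.02,0.05,0.76,60,  -0.12,0.42,0.13,-0.02,0.05,0.76,60,  -0.09,0.43,0.13,-0.02,0.05,0.76,60,  rows 30
```

Request:
{"name": "apply_moves", "arguments": {
  "steps": [-0.32,-0.2,-0.26,0,0.82,0.01,100,-0.3,-0.2,-0.29,0,0.82,0.01,100,-0.27,-0.2,-0.31,0,0.82,0.01,100,-0.24,-0.19,-0.33,0,0.82,0.01,100,-0.21,-0.19,-0.35,0,0.82,0.01,100,-0.18,-0.19,-0.37,0,0.82,0.01,100,-0.15,-0.19,-0.39,0,0.82,0.01,100,-0.09,-0.15,0.02,0.23,0.56,0.54,60,-0.1,-0.15,0.02,0.23,0.56,0.54,60,-0.11,-0.14,0.01,0.23,0.56,0.54,60,-0.12,-0.14,0.01,0.23,0.56,0.54,60,-0.13,-0.13,0.01,0.23,0.56,0.54,60]
}}

```text
t: 31.35
tool_pos: [0.5048, 0.115, 0.2278]
orientation: [2.073, 1.771, -0.444]
force: [-0.4, 0.4, -1.0]
opening: 0.0645
gripper_force: 0.0
```

Request:
{"name": "apply_moves", "arguments": {
  "steps": [-0.13,-0.12,0,0.23,0.56,0.54,60,-0.14,-0.11,0,0.23,0.56,0.54,60,-0.15,-0.11,-0.01,0.23,0.56,0.54,60,-0.15,-0.1,-0.01,0.23,0.56,0.54,60,-0.15,-0.09,-0.02,0.23,0.56,0.54,60,-0.16,-0.08,-0.03,0.23,0.56,0.54,60,-0.16,-0.07,-0.04,0.23,0.56,0.54,60,-0.16,-0.06,-0.04,0.23,0.56,0.54,60,-0.35,0.27,0.13,-0.02,0.05,0.76,60,-0.32,0.29,0.13,-0.02,0.05,0.76,60,-0.3,0.32,0.13,-0.02,0.05,0.76,60,-0.27,0.34,0.13,-0.02,0.05,0.76,60]
}}

```text
t: 32.35
tool_pos: [0.4734, 0.0381, 0.2233]
orientation: [-2.982, -0.975, -0.04]
force: [-0.5, -0.5, -0.8]
opening: 0.0557
gripper_force: 0.0
```

Request:
{"name": "apply_moves", "arguments": {
  "steps": [-0.25,0.36,0.13,-0.02,0.05,0.76,60,-0.22,0.38,0.13,-0.02,0.05,0.76,60,-0.19,0.39,0.13,-0.02,0.05,0.76,60,-0.16,0.41,0.13,-0.02,0.05,0.76,60,-0.12,0.42,0.13,-0.02,0.05,0.76,60,-0.09,0.43,0.13,-0.02,0.05,0.76,60,0,0,0,0,0,0,60,0,0,0,0,0,0,60]
}}

```text
t: 33.02
tool_pos: [0.4767, -0.0395, 0.199]
orientation: [-3.122, -0.249, -0.089]
force: [-0.6, 1.0, -0.7]
opening: 0.056
gripper_force: 0.0
```

```bash
python3 det.py; python3 - <<'E'
from q6 import *
# speaker silhouette fit, upright (scene + side)
ims=[snap('scene','s7.png'),snap('side','d7.png')];cs=[eyes.calibration(n) for n in('scene','side')]
from scipy.optimize import minimize
def pose(x): return bed(x[0],x[1],0),Ro.from_euler('z',BY+x[2])
ms=[]
for im,c in zip(ims,cs):
    u=proj(c,bed(-.055,0,.075)).astype(int);m=mask(im);k=np.zeros_like(m);w=(slice(u[1]-60,u[1]+60),slice(u[0]-50,u[0]+50));k[w]=m[w]
    n,l,st,_=cv2.connectedComponentsWithStats(k);j=1+np.argmax(st[1:,4]);ms.append(cv2.morphologyEx((l==j).astype(np.uint8),cv2.MORPH_CLOSE,np.ones((9,9))));print(st[j])
x0=(-.056,0,0);r=minimize(lambda x:-iou(ms,cs,*pose(x)),x0,method='Nelder-Mead',options=dict(initial_simplex=[x0,*[np.array(x0)+d for d in np.diag([.015,.015,.15])]]));print(r.x,r.fun)
P1=(bed(-.150,0,.03),tool(BY,.47))
print(full(*P1))
plan([(bed(-.16,0,.12),tool(BY,.25),60,.03),(bed(-.150,0,.035),tool(BY,.45),60,.03)])
E
```

```text
33.0167 [-0.1767  0.0002  0.199 ] 0.05602409815683226 [-0.6062  1.0147 -0.6889]
scene speaker 0.86 [248.6, 222.7] [-0.0617  0.0033  0.    ]
scene speaker_top 0.88 [242.5, 199.1] [-0.0551 -0.0147  0.15  ]
side speaker 0.6 [246.1, 214.4] [-0.0624 -0.0213  0.    ]
side speaker_top 0.78 [243.4, 170.7] [-0.0568 -0.0024  0.15  ]
[ 222  178   47   42 1158]
[ 226  161   37   67 2314]
[-0.0587 -0.0082  0.0163] -0.6962322250834042
(array([-0.3364, -0.3688,  2.3895,  0.3331,  0.7301,  0.863 ]), np.float64(1.1725202198054063e-09))
0.12,0.02,0.9,-0.01,0.61,-0.01,60,  0.06,0.02,0.9,-0.01,0.61,-0.01,60,  0,0.02,0.9,-0.01,0.61,-0.01,60,  -0.13,0,0.94,0,0.64,0,60,  -0.19,0,0.93,0,0.64,0,60,  -0.25,0,0.92,0,0.64,0,60,  rows 6
```

The speaker stands upright at about bed (-0.058,-0.004), square. Now the low two-finger push from the front.

Request:
{"name": "apply_moves", "arguments": {
  "steps": [0.12,0.02,0.9,0,0.61,-0.01,60,0.06,0.02,0.9,0,0.61,-0.01,60,0,0.02,0.9,0,0.61,-0.01,60,-0.13,0,0.94,0,0.64,0,60,-0.19,0,0.93,0,0.64,0,60,-0.25,0,0.92,0,0.64,0,60,0,0,0,0,0,0,60,0,0,0,0,0,0,60]
}}

```text
t: 34.08
tool_pos: [0.4996, -0.0347, 0.0324]
orientation: [-3.014, -0.245, -0.68]
force: [0.0, 0.2, 1.0]
opening: 0.0557
gripper_force: 0.0
```

```bash
python3 - <<'E'
from q6 import *
p=np.array(s['tool_pos']);print(s['t'],B.apply(p-BO),np.degrees((tool(BY,.45).inv()*Rn).as_rotvec()))
T=tool(BY,.45);b=B.apply(p-BO)
plan([(bed(-.116,0,.03),T,60,.006),(bed(-.10,0,.03),T,60,.003)])
E
```

```text
34.0833 [-0.1533  0.0011  0.0324] [ 0.2766 -0.3093  0.2858]
0.16,0.01,0.09,-0.01,0.01,-0.01,60,  0.16,0.01,0.09,-0.01,0.01,-0.01,60,  0.16,0.01,0.09,-0.01,0.01,-0.01,60,  0.16,0.01,0.09,-0.01,0.01,-0.01,60,  0.16,0.01,0.09,-0.01,0.01,-0.01,60,  0.16,0.01,0.09,-0.01,0.01,-0.01,60,  0.16,0.01,0.09,-0.01,0.01,-0.01,60,  0.08,0,0.04,0,0,0,60,  0.08,0,0.04,0,0,0,60,  0.08,0,0.04,0,0,0,60,  0.08,0,0.04,0,0,0,60,  0.08,0,0.04,0,0,0,60,
--
0.08,0,0.04,0,0,0,60,  rows 13
```

Request:
{"name": "apply_moves", "arguments": {
  "steps": [0.17,0.01,0.09,-0.02,0,0,60,0.17,0.01,0.09,-0.02,0,0,60,0.17,0.01,0.09,0,0,0,60,0.17,0,0.09,0,0,0,60,0.16,0,0.09,0,0,0,60,0.16,0,0.09,0,0,0,60,0.16,0,0.09,0,0,0,60,0.08,0,0.04,0,0,0,60,0.08,0,0.04,0,0,0,60,0.08,0,0.04,0,0,0,60,0,0,0,0,0,0,60]
}}

```text
t: 35.0
tool_pos: [0.5496, -0.0286, 0.0326]
orientation: [-3.018, -0.246, -0.69]
force: [-5.4, -1.3, 2.5]
opening: 0.0556
gripper_force: 2.0
```

Request:
{"name": "apply_moves", "arguments": {
  "steps": [0.08,0,0.04,0,0,0,60,0.08,0,0.04,0,0,0,60,0,0,0,0,0,0,60]
}}

```text
t: 35.25
tool_pos: [0.5529, -0.028, 0.0318]
orientation: [-3.019, -0.248, -0.684]
force: [-28.7, -4.9, 21.7]
opening: 0.0556
gripper_force: 14.4
```

```bash
python3 det.py
```

```text
35.25 [-0.0997 -0.0011  0.0318] 0.05556270997230464 [-28.662   -4.8925  21.699 ]
scene speaker 0.64 [246.8, 224.2] [-0.06   -0.0033  0.    ]
scene speaker_top 0.8 [248.9, 201.3] [-0.042  -0.0042  0.15  ]
side speaker 0.88 [242.0, 213.7] [-0.0509 -0.0245  0.    ]
side speaker_top 0.98 [238.7, 171.0] [-0.0449 -0.0008  0.15  ]
```

28 N against the strip: it is flush, upright and centred. I'll back off, rise, and push near the top along an arc.

```bash
python3 - <<'E'
from q6 import *
b=B.apply(np.array(s['tool_pos'])-BO);T=tool(BY,.2);T0=tool(BY,.45)
pv=np.array([-.003,.015])
def arc(d,off=-.0075):
    f=np.radians(d);return bed(pv[0]-.09*np.cos(f)+.115*np.sin(f)+off,0,pv[1]+.09*np.sin(f)+.115*np.cos(f))
print(full(bed(-.13,0,.13),T),full(arc(48),T))
plan([(bed(-.13,b[1],b[2]),Rn,60,.015),(bed(-.13,0,.13),T,60,.03),(arc(0,-.012),T,60,.01)])
W1=[(arc(d),T,60,.006) for d in(5,10,15,20,25,30,35,40,44,48)]
plan(W1,(arc(0,-.012),T))
E
```

```text
(array([-0.211 , -0.2116,  1.9999,  0.0796,  1.1682,  1.1694]), np.float64(4.182043600309271e-11)) (array([-0.1202,  0.1515,  1.5901,  0.06  ,  1.2085,  1.2687]), np.float64(4.232122763347945e-09))
-0.3,0,-0.15,0,0,0,60,  -0.3,0,-0.15,0,0,0,60,  -0.3,0,-0.15,0,0,0,60,  0.35,-0.01,-0.74,0,-0.59,-0.01,60,  0.31,-0.01,-0.76,0,-0.59,-0.01,60,  0.26,-0.01,-0.78,0,-0.59,-0.01,60,  0.21,-0.01,-0.79,0,-0.59,-0.01,60,  0.27,0,0.06,0,0,0,60,  0.27,0,0.06,0,0,0,60,  0.27,0,0.06,0,0,0,60,  rows 10
0.18,0,-0.05,0,0,0,60,  0.18,0,-0.05,0,0,0,60,  0.18,0,-0.05,0,0,0,60,  0.13,0,-0.05,0,0,0,60,  0.13,0,-0.05,0,0,0,60,  0.13,0,-0.05,0,0,0,60,  0.14,0,-0.03,0,0,0,60,  0.14,0,-0.03,0,0,0,60,  0.14,0,-0.03,0,0,0,60,  0.14,0,-0.02,0,0,0,60,  0.14,0,-0.02,0,0,0,60,  0.14,0,-0.02,0,0,0,60,
--
0.14,0,-0.01,0,0,0,60,  0.14,0,-0.01,0,0,0,60,  0.14,0,-0.01,0,0,0,60,  0.14,0,0,0,0,0,60,  0.14,0,0,0,0,0,60,  0.14,0,0,0,0,0,60,  0.14,0,0.01,0,0,0,60,  0.14,0,0.01,0,0,0,60,  0.14,0,0.01,0,0,0,60,  0.14,0,0.03,0,0,0,60,  0.14,0,0.03,0,0,0,60,  0.14,0,0.03,0,0,0,60,
--
0.16,0,0.05,0,0,0,60,  0.16,0,0.05,0,0,0,60,  0.16,0,0.06,0,0,0,60,  0.16,0,0.06,0,0,0,60,  rows 28
```

Request:
{"name": "apply_moves", "arguments": {
  "steps": [-0.3,0,-0.15,0,0,0,60,-0.3,0,-0.15,0,0,0,60,-0.3,0,-0.15,0,0,0,60,0.35,0,-0.74,0,-0.59,0,60,0.31,0,-0.76,0,-0.59,0,60,0.26,0,-0.78,0,-0.59,0,60,0.21,0,-0.79,0,-0.59,0,60,0,0,0,0,0,0,60]
}}

```text
t: 36.22
tool_pos: [0.5297, -0.0335, 0.139]
orientation: [-3.101, -0.253, -0.328]
force: [2.2, -0.1, 0.3]
opening: 0.0558
gripper_force: 0.0
```

```bash
python3 det.py; python3 det.py
```

```text
36.2167 [-0.1234 -0.0027  0.139 ] 0.05577461700217251 [ 2.2146 -0.0707  0.2555]
scene speaker 0.74 [254.2, 235.9] [-0.0189 -0.0029  0.    ]
scene speaker_top 0.76 [248.3, 197.7] [-0.0517 -0.0006  0.15  ]
side speaker 0.86 [243.3, 216.6] [-0.0549 -0.011   0.    ]
side speaker_top 0.87 [238.0, 171.5] [-0.0433  0.0018  0.15  ]
36.5167 [-0.1298 -0.0006  0.1295] 0.05621224824238381 [-0.8974 -0.0053 -1.1427]
scene speaker 0.6 [249.2, 227.6] [-0.0476 -0.0026  0.    ]
scene speaker_top 0.7 [257.4, 238.1] [ 0.0535 -0.0345  0.15  ]
side speaker 0.81 [240.8, 217.0] [-0.0481 -0.0091  0.    ]
side speaker_top 0.66 [235.7, 169.3] [-0.037  -0.0093  0.15  ]
```

Request:
{"name": "apply_moves", "arguments": {
  "steps": [0.27,0,0.06,0,0,0,60,0.27,0,0.06,0,0,0,60,0.27,0,0.06,0,0,0,60,0.18,0,-0.05,0,0,0,60,0.18,0,-0.05,0,0,0,60,0.18,0,-0.05,0,0,0,60,0.13,0,-0.05,0,0,0,60,0.13,0,-0.05,0,0,0,60,0.13,0,-0.05,0,0,0,60]
}}

```text
t: 37.57
tool_pos: [0.5747, -0.0246, 0.1456]
orientation: [-3.099, -0.252, -0.316]
force: [-1.8, -0.6, -0.1]
opening: 0.0558
gripper_force: 0.7
```

Request:
{"name": "apply_moves", "arguments": {
  "steps": [0.14,0,-0.03,0,0,0,60,0.14,0,-0.03,0,0,0,60,0.14,0,-0.03,0,0,0,60,0.14,0,-0.02,0,0,0,60,0.14,0,-0.02,0,0,0,60,0.14,0,-0.02,0,0,0,60,0.14,0,-0.01,0,0,0,60,0.14,0,-0.01,0,0,0,60,0.14,0,-0.01,0,0,0,60,0.14,0,0,0,0,0,60,0.14,0,0,0,0,0,60,0.14,0,0,0,0,0,60]
}}

```text
t: 38.57
tool_pos: [0.6225, -0.0168, 0.1613]
orientation: [-3.099, -0.252, -0.317]
force: [-0.9, 0.2, -0.0]
opening: 0.0557
gripper_force: 0.2
```

```bash
python3 det.py
```

```text
38.5667 [-0.0292 -0.0015  0.1613] 0.05567263696986705 [-0.8633  0.1878 -0.0005]
scene speaker 0.64 [320.7, 237.3] [0.0729 0.1519 0.    ]
scene speaker_top 0.73 [264.4, 221.6] [0.0243 0.0008 0.15  ]
side speaker 0.66 [242.1, 210.2] [-0.0507 -0.0412  0.    ]
side speaker_top 0.86 [207.7, 169.2] [ 0.0341 -0.009   0.15  ]
```

Tipping as planned, lean about 30 degrees. Pushing on past the balance point.

Request:
{"name": "apply_moves", "arguments": {
  "steps": [0.14,0,0.01,0,0,0,60,0.14,0,0.01,0,0,0,60,0.14,0,0.01,0,0,0,60,0.14,0,0.03,0,0,0,60,0.14,0,0.03,0,0,0,60,0.14,0,0.03,0,0,0,60,0.16,0,0.05,0,0,0,60,0.16,0,0.05,0,0,0,60,0.16,0,0.06,0,0,0,60,0.16,0,0.06,0,0,0,60]
}}

```text
t: 39.7
tool_pos: [0.6675, -0.0094, 0.16]
orientation: [-3.099, -0.252, -0.317]
force: [-0.3, 0.1, 0.3]
opening: 0.0553
gripper_force: 0.0
```

Request:
{"name": "apply_moves", "arguments": {
  "steps": [0.16,0,0.06,0,0,0,60,0.16,0,0.06,0,0,0,60,0,0,0,0,0,0,60,0,0,0,0,0,0,60,0,0,0,0,0,0,60,0,0,0,0,0,0,60]
}}

```text
t: 40.2
tool_pos: [0.6768, -0.0079, 0.1587]
orientation: [-3.099, -0.252, -0.317]
force: [-0.6, -0.2, 0.7]
opening: 0.0558
gripper_force: 0.0
```

```bash
sed -i "s/for r in eyes.place_of(n,th)\[:1\]: print(n,th,round(r\['conf'\],2),r\['xy'\],/for r in eyes.place_of(n,th)[:1]: print(n,th,round(r['conf'],2),B.apply(onz(c,r['xy'],.06)-BO),/" det.py; python3 det.py
```

```text
40.2 [ 0.0259 -0.0017  0.1587] 0.055776930168557476 [-0.5988 -0.2094  0.7342]
scene speaker 0.93 [-0.0396  0.0002  0.06  ] [-0.0682  0.0154  0.    ]
scene speaker_top 0.97 [ 0.1194 -0.0061  0.06  ] [ 0.1468 -0.0283  0.15  ]
side speaker 0.94 [-0.0387 -0.0033  0.06  ] [-0.0342 -0.0921  0.    ]
side speaker_top 0.78 [0.1165 0.0061 0.06  ] [0.0864 0.1378 0.15  ]
```

The speaker lies on its back: underside at bed x about -0.039, top at +0.118, y about 0. Going round to push it home.

```bash
python3 - <<'E'
from q6 import *
T=tool(BY,.3);print(full(bed(-.09,0,.05),T),full(bed(.03,0,.05),T))
plan([(bed(-.085,0,.165),T,60,.03),(bed(-.085,0,.05),T,60,.028)])
plan([(bed(-.05,0,.05),T,60,.01),(bed(.015,0,.05),T,60,.0065)],(bed(-.085,0,.05),T))
E
```

```text
(array([-0.2081, -0.0842,  2.0622,  0.1397,  0.888 ,  1.1235]), np.float64(1.2477241462249822e-12)) (array([-0.1307,  0.2225,  1.7395,  0.111 ,  0.895 ,  1.217 ]), np.float64(8.951173136040325e-15))
-0.9,-0.01,-0.24,0,0.23,-0.01,60,  -0.89,-0.01,-0.26,0,0.23,-0.01,60,  -0.88,-0.01,-0.28,0,0.23,-0.01,60,  -0.88,-0.01,-0.3,0,0.23,-0.01,60,  -0.23,0,0.73,0,0,0,60,  -0.23,0,0.73,0,0,0,60,  -0.23,0,0.73,0,0,0,60,  -0.23,0,0.73,0,0,0,60,  -0.23,0,0.73,0,0,0,60,  rows 9
0.28,0,0.09,0,0,0,60,  0.28,0,0.09,0,0,0,60,  0.28,0,0.09,0,0,0,60,  0.28,0,0.09,0,0,0,60,  0.21,0,0.06,0,0,0,60,  0.21,0,0.06,0,0,0,60,  0.21,0,0.06,0,0,0,60,  0.21,0,0.06,0,0,0,60,  0.21,0,0.06,0,0,0,60,  0.21,0,0.06,0,0,0,60,  0.21,0,0.06,0,0,0,60,  0.21,0,0.06,0,0,0,60,
--
0.21,0,0.06,0,0,0,60,  0.21,0,0.06,0,0,0,60,  rows 14
```

Request:
{"name": "apply_moves", "arguments": {
  "steps": [-0.9,0,-0.26,0,0.23,0,60,-0.89,0,-0.26,0,0.23,0,60,-0.88,0,-0.28,0,0.23,0,60,-0.88,0,-0.3,0,0.23,0,60,0,0,0,0,0,0,60,-0.23,0,0.73,0,0,0,60,-0.23,0,0.73,0,0,0,60,-0.23,0,0.73,0,0,0,60,-0.23,0,0.73,0,0,0,60,-0.23,0,0.73,0,0,0,60,0,0,0,0,0,0,60]
}}

```text
t: 41.42
tool_pos: [0.5629, -0.0253, 0.0453]
orientation: [-3.072, -0.249, -0.453]
force: [-0.9, 0.1, -0.4]
opening: 0.0559
gripper_force: 0.0
```

Request:
{"name": "apply_moves", "arguments": {
  "steps": [0.28,0,0.09,0,0,0,60,0.28,0,0.09,0,0,0,60,0.28,0,0.09,0,0,0,60,0.28,0,0.09,0,0,0,60,0.21,0,0.06,0,0,0,60,0.21,0,0.06,0,0,0,60,0.21,0,0.06,0,0,0,60,0.21,0,0.06,0,0,0,60,0.21,0,0.06,0,0,0,60,0.21,0,0.06,0,0,0,60]
}}

```text
t: 42.25
tool_pos: [0.6403, -0.0139, 0.0513]
orientation: [-3.073, -0.25, -0.463]
force: [-7.0, -0.1, 4.0]
opening: 0.0557
gripper_force: 3.5
```

```bash
python3 det.py
```

```text
42.25 [-0.0111 -0.0016  0.0513] 0.05568810575975215 [-6.9639 -0.1496  3.968 ]
scene speaker 0.59 [-0.0033 -0.0058  0.06  ] [-0.0296  0.009  -0.    ]
scene speaker_top 0.78 [ 0.1536 -0.0036  0.06  ] [ 0.1777 -0.026   0.15  ]
side speaker 0.92 [-0.0032 -0.0086  0.06  ] [ 0.0049 -0.0979  0.    ]
side speaker_top 0.8 [ 0.151 -0.002  0.06 ] [0.1157 0.131  0.15  ]
```

Request:
{"name": "apply_moves", "arguments": {
  "steps": [0.2,0,0.06,0,0,0,60,0.2,0,0.06,0,0,0,60,0.2,0,0.06,0,0,0,60,0.2,0,0.06,0,0,0,60,0.1,0,0.03,0,0,0,60,0.1,0,0.03,0,0,0,60,0,0,0,0,0,0,60]
}}

```text
t: 43.13
tool_pos: [0.6706, -0.0088, 0.0509]
orientation: [-3.073, -0.25, -0.462]
force: [-4.7, -1.0, 1.8]
opening: 0.056
gripper_force: 2.2
```

Request:
{"name": "apply_moves", "arguments": {
  "steps": [0.07,0,0.02,0,0,0,60,0.07,0,0.02,0,0,0,60,0,0,0,0,0,0,60]
}}

```text
t: 43.38
tool_pos: [0.6715, -0.0086, 0.0507]
orientation: [-3.074, -0.251, -0.451]
force: [-31.9, -3.4, 25.0]
opening: 0.0561
gripper_force: 16.4
```

The stop is reached (32 N). Backing away.

Request:
{"name": "apply_moves", "arguments": {
  "steps": [-0.1,0,-0.03,0,0,0,60,-0.2,0,-0.06,0,0,0,60,-0.5,0,-0.15,0,0,0,60,-0.7,0,-0.2,0,0,0,60,-0.7,0,-0.2,0,0,0,60,0,0,-0.8,0,0,0,60,0,0,-0.8,0,0,0,60,0,0,-0.8,0,0,0,60,0,0,-0.8,0,0,0,60,0,0,0,0,0,0,60,0,0,0,0,0,0,60]
}}

```text
t: 44.3
tool_pos: [0.581, -0.0242, 0.1444]
orientation: [-3.073, -0.25, -0.473]
force: [-0.6, 0.6, -0.6]
opening: 0.0556
gripper_force: 0.0
```

```bash
python3 det.py; python3 - <<'E'
from box import *
for n in('scene','side'):
  c=eyes.calibration(n)
  for r in eyes.place_of(n,'screwdriver')[:3]: print(n,'sd',r['conf'],onz(c,r['xy'],.004))
E
```

```text
44.3 [-0.0713 -0.0019  0.1444] 0.055574474264963654 [-0.5854  0.6008 -0.6317]
scene speaker 0.71 [-0.0353  0.3419  0.06  ] [-0.0636  0.3792  0.    ]
scene speaker_top 0.98 [0.1823 0.0006 0.06  ] [ 0.2036 -0.0222  0.15  ]
side speaker 0.98 [ 0.0296 -0.0092  0.06  ] [ 0.041  -0.0985  0.    ]
side speaker_top 0.78 [ 0.1841 -0.0087  0.06  ] [0.1439 0.1252 0.15  ]
scene sd 0.65 [ 0.5934 -0.1858  0.004 ]
scene sd 0.48 [0.5421 0.3579 0.004 ]
scene sd 0.4 [0.3291 0.0832 0.004 ]
side sd 0.78 [0.3372 0.0792 0.004 ]
side sd 0.63 [0.5481 0.3521 0.004 ]
side sd 0.56 [ 0.5426 -0.3533  0.004 ]
```

Top at 0.183 from the edge, y within limits, screwdriver still in the tray, gripper clear. Handing in.

```bash
python3 -c "
from plant import robot
print(robot.close_job())"
```

```text
the job is handed in; nothing more can be done
None
```

The job is handed in with no verdict returned: by my measurements the yellow screwdriver lies in the red tray and the speaker lies grille up against the stop, but on the way my gripper knocked the speaker onto its side against a white look-alike screwdriver (I stood it up again by gripping it), and that look-alike may have shifted.

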